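Fetch the guide bush from the back of the tooling tray

TASK

Get the guide bush out of the tooling tray and stand it upright in the collar of the round assembly nest; the die ring, the bearing and the nut stand in its way. First clear those three onto the small round pad, which has room for one neat centred stack only (widest at the bottom, smallest on top), leave the stack there while you move the bush, and afterwards put each of the three back, lying flat, on the very spot in the tray where it stood at the start. Set everything down rather than dropping it, and leave the loose screwdriver and the air coupler alone.

Things in the scene. Friction and masses are not known exactly. Their poses are not given: they have to be found in the camera images.
- die_ring: grey steel ring, 62 mm diameter, open middle, four tiny dark screw heads on top. Flat top, on which things rest, 22 mm above the underside (the screw heads reach 24 mm but hold nothing up). About 340 g, loose, flat in the tray. Ring, bearing and nut swap their places (before, left, right of the bush) from start to start. Origin: centre of the underside, z up.
- bearing: sealed ball bearing, bright steel with a black seal, 52 mm diameter, 14 mm high, about 110 g; behaves as a solid disc. Loose, flat in the tray. Origin: centre of the underside, z up.
- nut: steel hexagon nut, 33 mm wide, 16 mm high, about 70 g; grips like a disc 34 mm across at any yaw. Loose, flat in the tray. Origin: centre of the underside, z up.
- bush: the guide bush: pale bronze flanged sleeve standing on its flange; flange 42 mm diameter and 11 mm high, sleeve above it 31 mm diameter, total height 45 mm, about 160 g; grip the sleeve. Loose, at the back of the tray near the raised back wall, behind and between the other three. Origin: centre of the underside, z up along the sleeve.
- tray: fixed grey tray, 210 mm (x, front to back) by 250 mm (y). Floor 5 mm above the bench; front and side lips 11 mm high, back wall 30 mm high at +x, all 4 mm thick. Origin: centre, on the bench. The bush stands at about x +55, y 0 mm in its frame; the other three places are at about (-12, 0), (35, 60) and (35, -60). Place and yaw vary.
- pad: fixed round flat pad: steel disc of 90 mm diameter with a black rubber top of 80 mm diameter, its surface 6 mm above the bench; the waiting place for the stack. Origin: centre of the underside on the bench. It and the nest swap places from start to start.
- nest: fixed round steel nest, base disc 104 mm diameter, 12 mm high, with a raised collar in the middle: inside diameter 62 mm, wall 6 mm, rim 20 mm above the bench. The bush stands on the disc inside the collar, its underside 12 mm above the bench. Origin: centre of the underside on the bench, z up.
- driver: screwdriver with a yellow handle, 182 mm long, 29 mm thick, lying at the right of the work; bystander, leave alone. Origin: centre of the underside.
- coupler: blue and white quick air coupler, 23 x 54 x 23 mm, lying at the back of the work; bystander, leave alone. Origin: centre of the underside.
Not all that is in view belongs to the job. What is shaped like the bush but turquoise or yellow is not meant.

How it is judged:
By the outcome, as a careful person would: the job done as asked, in the order asked, and still so for the second after the job is handed in, with the robot touching nothing.
It also fails if it takes over 141 s, if anything falls off the work surface, if the arm or the gripper's body presses on something with over 40 N, if the wrist force passes 120 N, or if a joint passes its speed limit or range.

ROBOT

A 6-joint arm with a two-finger parallel gripper is mounted at the origin on a cart in front of the work surface, level with it; the furniture and walls round the work are solid. World frame = base frame: x ahead of the robot, y to its left, z up, the work surface at z = 0. Lengths are in m, angles in rad, forces in N, time in s.
With the tool pointing down it reaches from about 0.4 to 0.925 m from the base axis. Payload 12.5 kg.
Tool frame: the origin (TCP) lies at the very end of the fingers, on their centre line; the grasp point (between the pads) lies 19 mm behind it (hold_point_z is the distance from the TCP to the grasp point, in m); z points along the fingers, y is the line along which they close (so a half turn about z gives the same grasp; the last joint's range is limited). The gripper opens to 95 mm and grips with 3 to 60 N. Pads are 20 mm wide; open, the fingers measure 119 mm over their backs; the gripper's body (75 mm by 180 mm) begins 59 mm behind the grasp point.
Start: joints at [-1.262, 0.491, 1.559, -0, 1.092, -0.106], TCP at [0.252, -0.572, 0.215] pointing down, gripper open.
Joint ranges: [-3.1, 3.1], [-0.84, 2.19], [0.05, 2.79], [-1.13, 4.28], [0.06, 2.93], [-2.69, 2.69]. Speed limits (rad/s): [2.22, 2.22, 2.79, 3.14, 3.14, 3.14].

INTERFACE

Orientations are given as a rotation vector (axis times angle).
In Python, from cell import observe, grab_frame, camera_model, sign_off, hold_point_z gives the robot as it stands. The module is installed in compiled form; this text tells all that it offers.
- The arm moves only by the tool play_rows, never from a script. Its argument "series" is a list of rows, each an object with "linear": the shift along the tool's x, y, z each as a share of 20 mm, from -1 to 1, a list of three; "dr": the turn, a rotation vector about the tool's x, y, z each as a share of 0.12 rad, from -1 to 1, a list of three; "claw": the opening, from 0 (shut) to 1 (fully open). In form: [{"linear": [tx, ty, tz], "dr": [ax, ay, az], "claw": claw}, ...]. A call has 1 to 8 rows; each row shifts and turns the commanded pose from where the row before left it, along the tool's axes as they then stand; what a row does not reach is not made up. A row lasts 1/8 s, in which the tool goes at most 62.5 mm and 10.7 degrees, less where a joint would pass 70% of its speed; a pose out of reach is approached as far as the arm can. A call with a number of a shift or a turn outside -1 to 1 is refused whole. A call with a gripper value outside its range is refused whole. The fingers move at their own pace and stop on an object; "newtons" is the grip in N (left out, the last holds). Time passes only in rows, so rows that do not move let the fingers close. It gives the time, the measured TCP pose, the force, the opening and the grip force at its end, in the units of the state.
- observe(): the state, without advancing time (a new reading comes with each control period).
- grab_frame(name): name is "scene" or "top"; returns the picture (400x640x3 uint8, blue, green, red); there is no depth.
- camera_model(name): a dict with "K" (3x3 intrinsics, pixels), "extrinsics" (4x4, takes a point from camera to world coordinates). Camera axes: x right, y down, z forward; pixel columns grow to the right and rows downward; lengths in m; the calibration is good to about 2 mm. A picture is of the moment at which its call begins. camera_model takes no time and is no camera call.
- sign_off(): hands the job in; it is judged then, once.
The state is a dict: "time_s": time; "q": joint angles; "joint_vel": joint speeds; "joint_torque": joint torques, N m; "eef_pos": TCP position; "tool_rot": TCP orientation; "contact_force": force on the tool from outside, world axes, zero at the start; "torque": the same for the moment, N m; "opening": finger opening in m; "finger_force": force on a finger pad.
Only numpy, scipy, OpenCV 4.12 (cv2) and the standard library are available. Lean on these libraries where they do the work, as an engineer would, in place of code of your own. Each camera call takes 0.05 s, during which the arm holds its last target. There are 200 camera calls.

## Working session

There is one attempt and no reset: what is moved stays moved. The work goes in short steps, Python scripts to look and compute and a tool call to move; the robot and the scene stay as the last step left them, time stands still between calls to the robot, and variables do not carry over. Pictures are saved under pics/ and viewed, at most 14 in all, crops included, and the job is handed in when it is done.

Besides the shell and the picture viewer there is one more tool, called after ">>>" as name(argument=value, ...), one argument or row to a line, values as JSON. play_rows: Moves the arm, as the interface text tells. Its arguments: {"type":"object","properties":{"series":{"type":"array"},"newtons":{"type":"number"}},"required":["series"]}

```bash
mkdir -p pics
python3 - <<'E'
from cell import *
import cv2,numpy as np
np.set_printoptions(precision=4,suppress=True)
for n in("scene","top"):
    im=grab_frame(n); cv2.imwrite(f"pics/{n}0.png",im); m=camera_model(n); print(n,m["K"],m["extrinsics"])
print(observe(), hold_point_z)
E
```

```text
scene [[490.845    0.     321.5288]
 [  0.     490.845  197.6659]
 [  0.       0.       1.    ]] [[-0.8072 -0.3331  0.4873  0.0733]
 [-0.5903  0.4541 -0.6674  0.7719]
 [ 0.0011 -0.8263 -0.5632  0.6725]
 [ 0.      0.      0.      1.    ]]
top [[378.2206   0.     321.8123]
 [  0.     378.2206 199.6159]
 [  0.       0.       1.    ]] [[-0.0241 -0.9871  0.1585  0.4681]
 [-0.9994  0.028   0.0226  0.0087]
 [-0.0268 -0.1579 -0.9871  0.9903]
 [ 0.      0.      0.      1.    ]]
{'time_s': 0.1, 'q': array([-1.2616,  0.4915,  1.5594,  0.    ,  1.0917, -0.1056]), 'joint_vel': array([-0.0017, -0.0005, -0.001 , -0.0003, -0.0015, -0.0003]), 'joint_torque': array([  0.0043, -61.3622, -25.8606,   0.0694,   0.047 ,  -0.0001]), 'eef_pos': array([ 0.2518, -0.5718,  0.2141]), 'tool_rot': array([-3.0732, -0.6467,  0.0001]), 'contact_force': array([ 0.6081,  0.4925, -0.1349]), 'torque': array([-0.0132,  0.0188, -0.0342]), 'finger_force': 0.0, 'opening': 0.09518460889679772} 0.0188
```

View pics/top0.png

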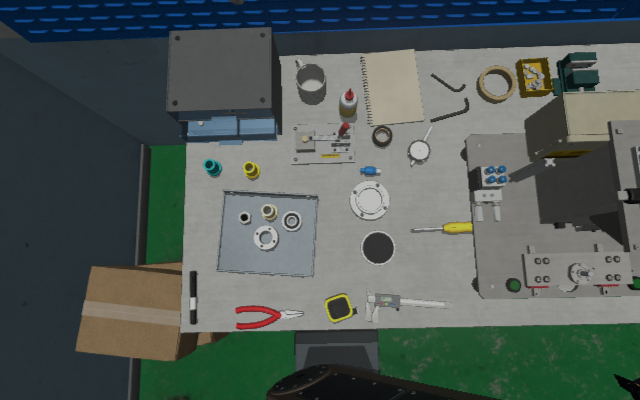

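View pics/scene0.png

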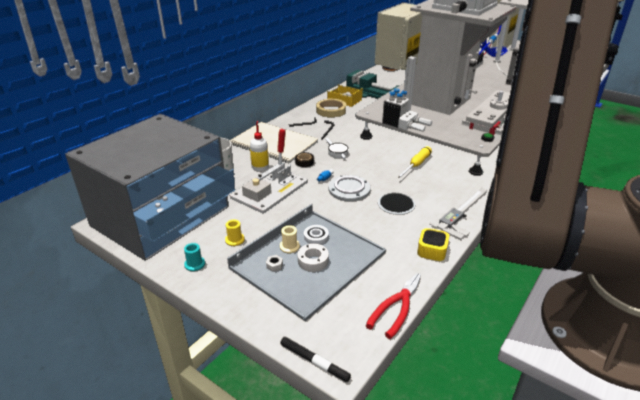

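The top view shows three bush-like shapes: turquoise (212,167), yellow (251,169) and pale bronze (269,211). The last one fits, since it is bronze and stands in the tray by the back wall. The ring is at (265,238), the bearing at (291,221), the nut at (244,217), the nest at (370,200) and the pad at (378,248). I'll confirm the bush in an enlarged crop.

Run:
```python
import cv2,numpy as np
a=cv2.imread("pics/top0.png")[150:285,200:400]; b=cv2.imread("pics/scene0.png")[165:315,180:430]
a=cv2.resize(a,(800,540),interpolation=cv2.INTER_CUBIC); b=cv2.resize(b,(800,480),interpolation=cv2.INTER_CUBIC)
cv2.imwrite("pics/c1.png",a);cv2.imwrite("pics/c2.png",b)
```

```text
(no output)
```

View pics/c1.png

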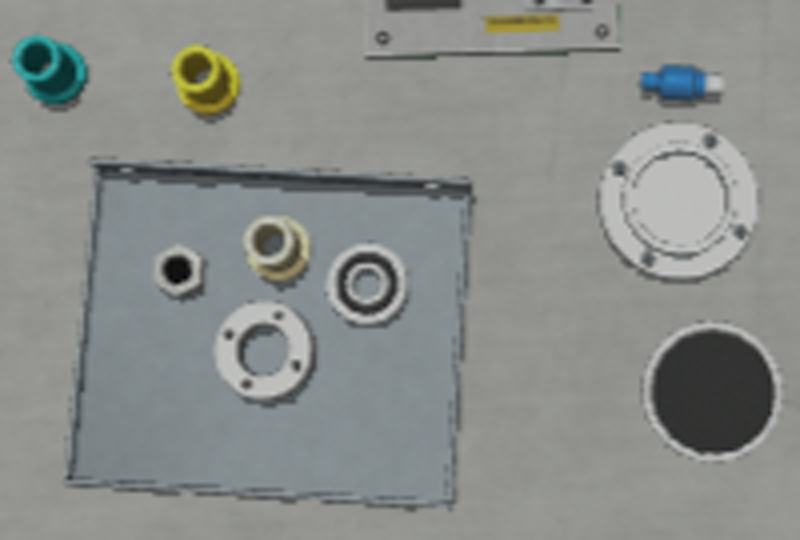

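View pics/c2.png

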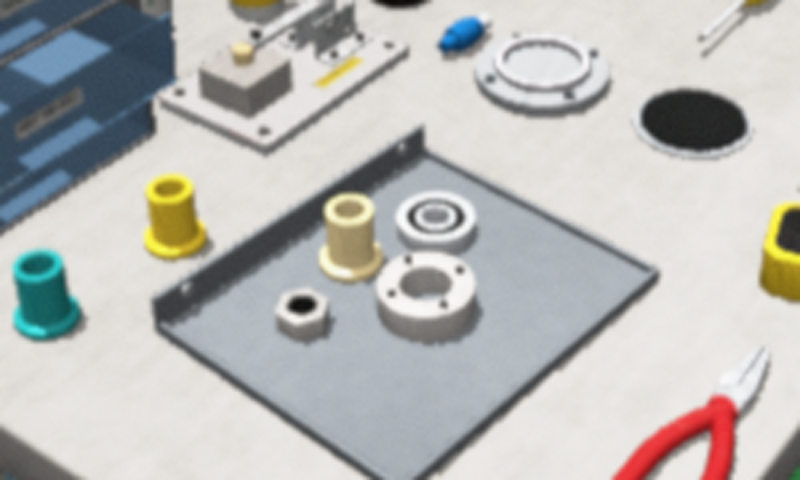

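The crop confirms the bronze bush at about (270,210) in the full picture. The ring is before it, the nut left and the bearing right; turquoise and yellow are decoys outside the tray. Next I measure.

```bash
cat > h.py <<'E'
from cell import *
import cv2,numpy as np
from scipy.spatial.transform import Rotation as R
np.set_printoptions(precision=4,suppress=True)
def ray(n,uv,z):
    m=camera_model(n);E=m["extrinsics"];d=E[:3,:3]@np.linalg.solve(m["K"],[uv[0],uv[1],1.]);o=E[:3,3]
    return o+d*(z-o[2])/d[2]
def blobs(mask,roi,amin=30):
    x0,y0,x1,y1=roi;m=np.zeros_like(mask);m[y0:y1,x0:x1]=mask[y0:y1,x0:x1]
    cs,_=cv2.findContours(m,cv2.RETR_EXTERNAL,cv2.CHAIN_APPROX_NONE);out=[]
    for c in cs:
        if cv2.contourArea(c)<amin: continue
        h=np.zeros_like(m);cv2.drawContours(h,[cv2.convexHull(c)],-1,1,-1);M=cv2.moments(h,True)
        out.append((np.array([M['m10'],M['m01']])/M['m00'],M['m00'],cv2.boundingRect(c)))
    return out
E
python3 - <<'E'
from h import *
t=cv2.imread("pics/top0.png");s=cv2.imread("pics/scene0.png")
def show(n,im,roi,f,zs,amin=30):
    hsv=cv2.cvtColor(im,cv2.COLOR_BGR2HSV).astype(int)
    for c,a,b in blobs(f(hsv).astype(np.uint8),roi,amin): print(n,c,a,b,*[ray(n,c,z)[:2] for z in zs])
bright=lambda h:(h[...,2]>165)
dark=lambda h:(h[...,2]<75)
print("tray objs top: z=.012 .016 .0275");show("top",t,(228,200,308,262),bright,(.012,.013,.016,.0275))
hs=cv2.cvtColor(t,cv2.COLOR_BGR2HSV);print(hs[205:218:2,262:280:2].tolist())
print("bronze");show("top",t,(255,200,282,225),lambda h:(h[...,1]>60)&(h[...,0]<35)&(h[...,2]>110),(.0105,.0275))
print("scene tray");show("scene",s,(255,215,340,275),bright,(.012,.013,.016,.0275))
print("bronze");show("scene",s,(270,215,305,260),lambda h:(h[...,1]>50)&(h[...,0]<35)&(h[...,2]>110),(.0105,.0275))
print("pad");show("top",t,(355,225,400,270),dark,(.006,),200);show("scene",s,(370,185,420,220),dark,(.006,),200)
print("nest");show("top",t,(345,178,394,223),lambda h:(h[...,2]>190),(.006,.009,.012),200)
print("tray corners",[ray("top",p,z)[:2] for p,z in(((223.5,190.5),.03),((318,197),.03),((217,271),.011),((313,276),.011))])
r=R.from_rotvec(observe()['tool_rot']).as_matrix();print(r)
E
```

```text
tray objs top: z=.012 .016 .0275
top [264.9863 236.9863] 439.0 (254, 226, 23, 23) [0.5313 0.1807] [0.5313 0.1805] [0.5311 0.18  ] [0.5303 0.178 ]
top [291.1058 220.3109] 312.0 (282, 211, 19, 20) [0.5729 0.1124] [0.5728 0.1123] [0.5725 0.112 ] [0.5712 0.1108]
top [268.2428 209.9249] 173.0 (261, 204, 16, 13) [0.6018 0.1721] [0.6017 0.1719] [0.6013 0.1714] [0.5997 0.1695]
[[[102, 23, 147], [34, 19, 184], [33, 13, 190], [34, 22, 189], [32, 18, 188], [31, 42, 176], [43, 19, 158], [102, 22, 148], [100, 21, 146]], [[37, 18, 182], [25, 43, 112], [25, 74, 76], [23, 74, 76], [25, 48, 137], [29, 39, 155], [30, 46, 181], [53, 13, 158], [98, 21, 146]], [[32, 19, 174], [24, 73, 73], [23, 74, 69], [90, 12, 82], [95, 18, 85], [33, 14, 187], [23, 73, 125], [31, 41, 188], [96, 18, 138]], [[33, 12, 189], [23, 73, 70], [75, 6, 79], [98, 23, 87], [45, 15, 100], [30, 27, 173], [23, 72, 81], [31, 49, 183], [94, 14, 132]], [[33, 26, 175], [28, 27, 151], [83, 13, 79], [101, 22, 127], [37, 18, 180], [26, 35, 116], [23, 71, 72], [31, 45, 189], [94, 14, 131]], [[34, 35, 177], [29, 45, 181], [33, 16, 188], [28, 
[... 307 characters left out ...]
.5651 0.1692] [0.5629 0.1719] [0.5543 0.1824]
scene [332.5 218. ] 110.0 (320, 215, 20, 10) [0.5769 0.0402] [0.5761 0.0413] [0.5738 0.0446] [0.565  0.0573]
scene [268.0353 223.3544] 539.0 (255, 215, 39, 26) [0.6808 0.141 ] [0.6798 0.142 ] [0.6771 0.1448] [0.6665 0.1558]
bronze
scene [289.372  238.9614] 414.0 (281, 225, 19, 28) [0.6091 0.1541] [0.5953 0.1699]
pad
top [377.8451 247.5698] 723.0 (363, 233, 30, 30) [ 0.4971 -0.1099]
scene [396.4    202.3319] 455.0 (381, 194, 32, 18) [ 0.4948 -0.1074]
nest
tray corners [array([0.6535, 0.2858]), array([0.6294, 0.0404]), array([0.4476, 0.3045]), array([0.4293, 0.0583])]
[[ 0.9152  0.403  -0.0003]
 [ 0.403  -0.9152  0.001 ]
 [ 0.0001 -0.001  -1.    ]]
```

Run:
```python
from h import *
t=cv2.imread("pics/top0.png").astype(int);s=cv2.imread("pics/scene0.png").astype(int)
def go(l,n,mask,roi,zs,amin=30):
    for c,a,b in blobs(mask.astype(np.uint8),roi,amin): print(l,n,c,a,b,*[ray(n,c,z)[:2] for z in zs])
print(s[225:275:6,256:345:8].tolist())
wt=t[...,0]-t[...,2];ws=s[...,0]-s[...,2];
go("warm","top",wt<4,(228,200,308,262),(.012,.013,.019,.021,.027,.05))
go("warm","scene",ws<6,(255,215,340,275),(.012,.013,.019,.021,.027,.05))
for l,r in(("nuthole",(238,210,250,224)),("ringhole",(256,230,275,246)),("bearing",(284,214,300,230))):
    go(l,"top",t.max(2)<(130 if l!="ringhole" else 160),r,(.019,.021,.027),8)
for x in (9,25): pass
go("nest","top",(t.min(2)>170),(340,172,400,228),(.009,.012,.02),200)
go("nestS","scene",(s.min(2)>205),(322,168,376,204),(.009,.012,.02),100)
print(t[200,340:400].sum(1)//3, s[187,322:378].sum(1)//3)
```

```text
[[[222, 226, 228], [224, 227, 229], [221, 226, 228], [109, 106, 103], [125, 155, 159], [132, 127, 122], [185, 179, 172], [228, 226, 223], [227, 226, 222], [185, 179, 172], [108, 104, 101], [218, 223, 227]], [[221, 226, 228], [220, 225, 227], [82, 79, 76], [76, 81, 81], [103, 141, 158], [175, 210, 215], [236, 236, 234], [174, 171, 170], [216, 215, 214], [216, 211, 206], [185, 180, 172], [175, 171, 163]], [[217, 221, 224], [68, 65, 63], [66, 65, 61], [181, 174, 168], [107, 146, 163], [114, 131, 138], [153, 148, 144], [154, 155, 155], [175, 174, 173], [113, 110, 108], [182, 177, 169], [185, 179, 172]], [[67, 66, 63], [67, 67, 63], [187, 182, 174], [208, 235, 236], [100, 140, 156], [94, 131, 145], [188, 182, 176], [176, 176, 178], [127, 124, 124], [185, 179, 173], [186, 180, 174], [184, 179, 173]], [[77, 74, 71], [188, 182, 174], [190, 185, 177], [152, 166, 168], [213, 232, 237], [120, 163, 181], [242, 244, 246], [137, 141, 144], [240, 241, 244], [193, 187, 181], [187, 180, 173], [187, 181, 175]], [[189, 182, 176], [193, 188, 180], [205, 203, 202], [192, 186, 179], [189, 183, 175], [186,
[... 2081 characters left out ...]
704 0.1105]
nest top [369.2466 199.5475] 1180.0 (350, 181, 39, 38) [ 0.6223 -0.093 ] [ 0.6218 -0.0927] [ 0.6206 -0.0919]
nestS scene [348.5 185.5] 1944.0 (322, 168, 54, 36) [ 0.625  -0.0976] [ 0.6225 -0.0937] [ 0.6158 -0.0832]
[147 147 146 148 149 150 150 149 149 126 169 188 188 188 188 148 171 187
 188 187 188 187 187 188 187 187 187 188 187 187 187 187 188 187 188 187
 187 187 187 187 187 129 164 187 187 188 187 188 187 143 137 148 147 148
 148 149 149 148 147 148] [223 223 224 225 224 215 196 217 227 224 217 216 199 170 194 230 236 236
 233 230 230 229 229 229 229 228 227 227 228 230 230 230 228 228 228 230
 231 233 237 236 222 178 168 214 228 228 226 221 212 222 225 224 222 223
 222 222]
```

Measured (m):

| Item | x | y |
|---|---|---|
| Ring | .530 | .178 |
| Bearing | .572 | .1116 |
| Nut | .584 | .2335 |
| Bush | .595 | .168 |
| Pad | .496 | -.109 |
| Nest | .622 | -.093 |

The tray yaw is about -5°. These agree with the nominal tray layout to within about 7 mm. Now I travel to the ring.

>>> play_rows(
  series=[
    {"linear": [0.93,-0.96,0],"dr": [0,0,0],"claw": 1},
    {"linear": [0.93,-0.96,0],"dr": [0,0,0],"claw": 1},
    {"linear": [0.93,-0.96,0],"dr": [0,0,0],"claw": 1},
    {"linear": [0.93,-0.96,0],"dr": [0,0,0],"claw": 1},
    {"linear": [0.93,-0.96,0],"dr": [0,0,0],"claw": 1},
    {"linear": [0.93,-0.96,0],"dr": [0,0,0],"claw": 1},
    {"linear": [0.93,-0.96,0],"dr": [0,0,0],"claw": 1},
    {"linear": [0.93,-0.96,0],"dr": [0,0,0],"claw": 1},
  ],
)

```text
time_s: 1.1
eef_pos: [0.3263, -0.3705, 0.2145]
tool_rot: [-3.074, -0.647, 0.0]
contact_force: [0.3, 1.5, 0.4]
opening: 0.0948
finger_force: 0.0
```

>>> play_rows(
  series=[
    {"linear": [0.93,-0.96,0],"dr": [0,0,0],"claw": 1},
    {"linear": [0.93,-0.96,0],"dr": [0,0,0],"claw": 1},
    {"linear": [0.93,-0.96,0],"dr": [0,0,0],"claw": 1},
    {"linear": [0.93,-0.96,0],"dr": [0,0,0],"claw": 1},
    {"linear": [0.93,-0.96,0],"dr": [0,0,0],"claw": 1},
    {"linear": [0.93,-0.96,0],"dr": [0,0,0],"claw": 1},
    {"linear": [0.93,-0.96,0],"dr": [0,0,0],"claw": 1},
    {"linear": [0.93,-0.96,0],"dr": [0,0,0],"claw": 1},
  ],
)

```text
time_s: 2.1
eef_pos: [0.4006, -0.17, 0.2145]
tool_rot: [-3.074, -0.647, 0.0]
contact_force: [-0.3, 0.8, 0.0]
opening: 0.0953
finger_force: 0.0
```

>>> play_rows(
  series=[
    {"linear": [0.93,-0.96,0],"dr": [0,0,0],"claw": 1},
    {"linear": [0.93,-0.96,0],"dr": [0,0,0],"claw": 1},
    {"linear": [0.93,-0.96,0],"dr": [0,0,0],"claw": 1},
    {"linear": [0.93,-0.96,0],"dr": [0,0,0],"claw": 1},
    {"linear": [0.93,-0.96,0],"dr": [0,0,0],"claw": 1},
    {"linear": [0.93,-0.96,0],"dr": [0,0,0],"claw": 1},
    {"linear": [0.93,-0.96,0],"dr": [0,0,0],"claw": 1},
    {"linear": [0.93,-0.96,0],"dr": [0,0,0],"claw": 1},
  ],
)

```text
time_s: 3.1
eef_pos: [0.4749, 0.0305, 0.2145]
tool_rot: [-3.074, -0.647, 0.001]
contact_force: [-0.1, -0.9, -0.2]
opening: 0.0949
finger_force: 0.0
```

>>> play_rows(
  series=[
    {"linear": [0.93,-0.96,0],"dr": [0,0,0],"claw": 1},
    {"linear": [0.93,-0.96,0],"dr": [0,0,0],"claw": 1},
    {"linear": [0.93,-0.96,0],"dr": [0,0,0],"claw": 1},
    {"linear": [0.93,-0.96,0],"dr": [0,0,0],"claw": 1},
    {"linear": [0.93,-0.96,0],"dr": [0,0,0],"claw": 1},
    {"linear": [0.93,-0.96,0],"dr": [0,0,0],"claw": 1},
  ],
)

```text
time_s: 3.85
eef_pos: [0.5305, 0.1808, 0.2143]
tool_rot: [3.074, 0.647, -0.001]
contact_force: [0.6, -0.7, 0.5]
opening: 0.0951
finger_force: 0.0
```

>>> play_rows(
  series=[
    {"linear": [0,0,0.8],"dr": [0,0,0.84],"claw": 0.9},
    {"linear": [0,0,0.8],"dr": [0,0,0.84],"claw": 0.85},
    {"linear": [0,0,0.8],"dr": [0,0,0.84],"claw": 0.8},
    {"linear": [0,0,0.8],"dr": [0,0,0.84],"claw": 0.8},
    {"linear": [0,0,0.8],"dr": [0,0,0.84],"claw": 0.8},
    {"linear": [0,0,0],"dr": [0,0,0],"claw": 0.8},
  ],
)

```text
time_s: 4.6
eef_pos: [0.5299, 0.1799, 0.1336]
tool_rot: [3.138, -0.139, -0.004]
contact_force: [-0.4, -0.5, 0.2]
opening: 0.0762
finger_force: 0.0
```

```bash
cat >> h.py <<'E'
def to(x,y,z=None):
    o=observe();r=R.from_rotvec(o['tool_rot']).as_matrix();p=o['eef_pos'];z=p[2] if z is None else z
    print("pos",p,"yaw",np.degrees(np.arctan2(r[1,1],r[0,1])),"tilt",r[2,:2],"units",r.T@(np.array([x,y,z])-p)/.02,"open",o['opening'])
E
python3 - <<'E'
from h import *
to(.530,.178,.008)
E
```

```text
pos [0.5299 0.1799 0.1336] yaw -95.07582603103803 tilt [-0.0023  0.0008] units [0.0292 0.0872 6.278 ] open 0.0761887352222685
```

>>> play_rows(
  series=[
    {"linear": [0.03,0.09,1],"dr": [0,0,0],"claw": 0.8},
    {"linear": [0,0,1],"dr": [0,0,0],"claw": 0.8},
    {"linear": [0,0,1],"dr": [0,0,0],"claw": 0.8},
    {"linear": [0,0,1],"dr": [0,0,0],"claw": 0.8},
    {"linear": [0,0,1],"dr": [0,0,0],"claw": 0.8},
    {"linear": [0,0,0.8],"dr": [0,0,0],"claw": 0.8},
    {"linear": [0,0,0.48],"dr": [0,0,0],"claw": 0.8},
    {"linear": [0,0,0],"dr": [0,0,0],"claw": 0.75},
  ],
)

```text
time_s: 5.6
eef_pos: [0.5308, 0.1781, 0.0087]
tool_rot: [3.138, -0.139, -0.001]
contact_force: [-0.4, 0.5, -0.0]
opening: 0.0724
finger_force: 0.0
```

>>> play_rows(
  series=[
    {"linear": [0,0,0],"dr": [0,0,0],"claw": 0.7},
    {"linear": [0,0,0],"dr": [0,0,0],"claw": 0.6},
    {"linear": [0,0,0],"dr": [0,0,0],"claw": 0.5},
    {"linear": [0,0,0],"dr": [0,0,0],"claw": 0.5},
    {"linear": [0,0,0],"dr": [0,0,0],"claw": 0.5},
  ],
  newtons=30,
)

```text
time_s: 6.22
eef_pos: [0.5311, 0.1781, 0.0095]
tool_rot: [3.138, -0.14, 0.001]
contact_force: [-0.4, -2.0, 5.6]
opening: 0.0607
finger_force: 30.0
```

Run:
```python
from h import *
to(.496,-.1087,.009)
cv2.imwrite("pics/g1.png",cv2.resize(grab_frame("scene")[165:315,180:430],(800,480)))
```

```text
pos [0.5311 0.1781 0.0095] yaw -95.10206231970584 tilt [ 0.0007 -0.    ] units [-0.4718 14.4408  0.0264] open 0.06071597534337265
```

>>> play_rows(
  series=[
    {"linear": [0,0,-0.4],"dr": [0,0,0],"claw": 0.5},
    {"linear": [0,0,-0.8],"dr": [0,0,0],"claw": 0.5},
    {"linear": [0,0,-1],"dr": [0,0,0],"claw": 0.5},
    {"linear": [0,0.44,-0.8],"dr": [0,0,0],"claw": 0.5},
    {"linear": [-0.03,1,0],"dr": [0,0,0],"claw": 0.5},
    {"linear": [-0.03,1,0],"dr": [0,0,0],"claw": 0.5},
    {"linear": [-0.03,1,0],"dr": [0,0,0],"claw": 0.5},
    {"linear": [-0.03,1,0],"dr": [0,0,0],"claw": 0.5},
  ],
)

```text
time_s: 7.28
eef_pos: [0.5202, 0.0882, 0.0686]
tool_rot: [3.138, -0.141, -0.001]
contact_force: [0.2, 0.1, -4.9]
opening: 0.0608
finger_force: 30.0
```

>>> play_rows(
  series=[
    {"linear": [-0.03,1,0],"dr": [0,0,0],"claw": 0.5},
    {"linear": [-0.03,1,0],"dr": [0,0,0],"claw": 0.5},
    {"linear": [-0.03,1,0],"dr": [0,0,0],"claw": 0.5},
    {"linear": [-0.03,1,0],"dr": [0,0,0],"claw": 0.5},
    {"linear": [-0.03,1,0],"dr": [0,0,0],"claw": 0.5},
    {"linear": [-0.03,1,0],"dr": [0,0,0],"claw": 0.5},
    {"linear": [-0.06,1,0],"dr": [0,0,0],"claw": 0.5},
    {"linear": [-0.06,1,0],"dr": [0,0,0],"claw": 0.5},
  ],
)

```text
time_s: 8.28
eef_pos: [0.4998, -0.0704, 0.0688]
tool_rot: [-3.138, 0.141, 0.001]
contact_force: [0.1, 1.0, -3.9]
opening: 0.0608
finger_force: 30.0
```

>>> play_rows(
  series=[
    {"linear": [-0.05,1,0],"dr": [0,0,0],"claw": 0.5},
    {"linear": [-0.03,1,0.3],"dr": [0,0,0],"claw": 0.5},
    {"linear": [0,0,0.7],"dr": [0,0,0],"claw": 0.5},
    {"linear": [0,0,0],"dr": [0,0,0],"claw": 0.5},
  ],
)

```text
time_s: 8.78
eef_pos: [0.4943, -0.1085, 0.0479]
tool_rot: [-3.138, 0.141, 0.004]
contact_force: [-0.5, 0.2, -3.9]
opening: 0.0608
finger_force: 30.0
```

Run:
```python
from h import *
to(.496,-.1087,.0105)
a=grab_frame("scene")[150:270,310:470];b=grab_frame("top")[180:280,330:430]
cv2.imwrite("pics/g1.png",np.vstack([cv2.resize(a,(400,300)),cv2.resize(b,(400,300))]))
```

```text
pos [ 0.4943 -0.1085  0.0479] yaw -95.14492585465607 tilt [-0.0024 -0.0006] units [0.0887 0.0059 1.8675] open 0.06083728485010114
```

View pics/g1.png

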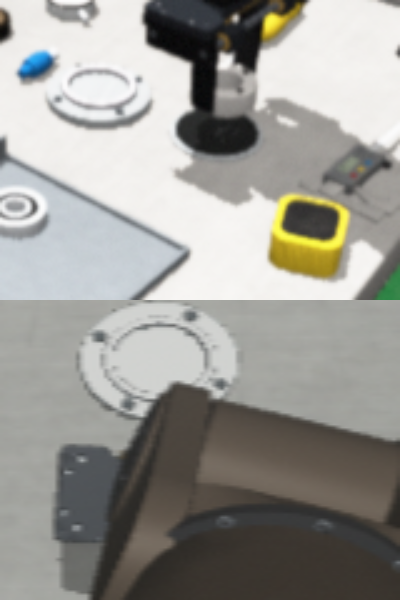

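The ring is held (grip 60.8 mm, weight 3.9 N) and hangs over the pad, crop (215,130). Lowering it.

>>> play_rows(
  series=[
    {"linear": [0.09,0,0.8],"dr": [0,0,0],"claw": 0.5},
    {"linear": [0,0,0.6],"dr": [0,0,0],"claw": 0.5},
    {"linear": [0,0,0.25],"dr": [0,0,0],"claw": 0.5},
    {"linear": [0,0,0.12],"dr": [0,0,0],"claw": 0.5},
    {"linear": [0,0,0.06],"dr": [0,0,0],"claw": 0.5},
    {"linear": [0,0,0],"dr": [0,0,0],"claw": 0.5},
  ],
)

```text
time_s: 9.62
eef_pos: [0.4971, -0.1088, 0.0126]
tool_rot: [3.138, -0.14, 0.001]
contact_force: [-0.3, -0.6, -3.4]
opening: 0.0604
finger_force: 30.0
```

>>> play_rows(
  series=[
    {"linear": [0,0,0.05],"dr": [0,0,0],"claw": 0.5},
    {"linear": [0,0,0.05],"dr": [0,0,0],"claw": 0.5},
    {"linear": [0,0,0],"dr": [0,0,0],"claw": 0.5},
  ],
)

```text
time_s: 10.0
eef_pos: [0.4971, -0.1088, 0.0106]
tool_rot: [3.138, -0.14, 0.0]
contact_force: [-0.8, -0.8, -1.4]
opening: 0.0609
finger_force: 30.0
```

>>> play_rows(
  series=[
    {"linear": [0,0,0.03],"dr": [0,0,0],"claw": 0.5},
    {"linear": [0,0,0],"dr": [0,0,0],"claw": 0.7},
    {"linear": [0,0,0],"dr": [0,0,0],"claw": 0.8},
    {"linear": [0,0,0],"dr": [0,0,0],"claw": 0.8},
    {"linear": [0,0,-0.5],"dr": [0,0,0],"claw": 0.8},
    {"linear": [0,0,-1],"dr": [0,0,0],"claw": 0.8},
    {"linear": [0,0,-1],"dr": [0,0,0],"claw": 0.8},
    {"linear": [0,0,-1],"dr": [0,0,-0.5],"claw": 0.8},
  ],
)

```text
time_s: 11.0
eef_pos: [0.497, -0.1088, 0.0811]
tool_rot: [3.141, -0.044, 0.001]
contact_force: [-0.6, 0.2, 1.0]
opening: 0.076
finger_force: 0.0
```

>>> play_rows(
  series=[
    {"linear": [0,0,-0.5],"dr": [0,0,-1],"claw": 0.8},
    {"linear": [0,0,0],"dr": [0,0,-1],"claw": 0.8},
    {"linear": [0,0,0],"dr": [0,0,-1],"claw": 0.8},
    {"linear": [0,0,0],"dr": [0,0,-1],"claw": 0.8},
    {"linear": [0,0,0],"dr": [0,0,-1],"claw": 0.8},
    {"linear": [0,0,0],"dr": [0,0,-1],"claw": 0.8},
    {"linear": [0,0,0],"dr": [0,0,-1],"claw": 0.8},
    {"linear": [0,0,0],"dr": [0,0,-1],"claw": 0.8},
  ],
)

```text
time_s: 12.0
eef_pos: [0.497, -0.1088, 0.0905]
tool_rot: [2.804, 1.415, 0.0]
contact_force: [0.0, -0.2, 0.6]
opening: 0.0764
finger_force: 0.0
```

>>> play_rows(
  series=[
    {"linear": [0,0,0],"dr": [0,0,-1],"claw": 0.8},
    {"linear": [0,0,0],"dr": [0,0,-1],"claw": 0.8},
    {"linear": [0,0,0],"dr": [0,0,-1],"claw": 0.8},
    {"linear": [0,0,0],"dr": [0,0,-1],"claw": 0.8},
    {"linear": [0,0,0],"dr": [0,0,-0.58],"claw": 0.8},
    {"linear": [0,0,0],"dr": [0,0,0],"claw": 0.7},
  ],
)

```text
time_s: 12.75
eef_pos: [0.497, -0.1088, 0.0904]
tool_rot: [2.32, 2.118, 0.0]
contact_force: [-0.1, 0.7, -0.3]
opening: 0.0706
finger_force: 0.0
```

Run:
```python
from h import *
to(.572,.1116,.008)
```

```text
pos [ 0.497  -0.1088  0.0904] yaw -5.208348751868053 tilt [-0.0002  0.0005] units [11.3132  2.7305  4.1168] open 0.07061696512952484
```

>>> play_rows(
  series=[
    {"linear": [0.94,0.23,0],"dr": [0,0,0],"claw": 0.7},
    {"linear": [0.94,0.23,0],"dr": [0,0,0],"claw": 0.7},
    {"linear": [0.94,0.23,0],"dr": [0,0,0],"claw": 0.7},
    {"linear": [0.94,0.23,0],"dr": [0,0,0],"claw": 0.7},
    {"linear": [0.94,0.23,0],"dr": [0,0,0],"claw": 0.7},
    {"linear": [0.94,0.23,0],"dr": [0,0,0],"claw": 0.7},
    {"linear": [0.94,0.23,0],"dr": [0,0,0],"claw": 0.7},
    {"linear": [0.94,0.23,0],"dr": [0,0,0],"claw": 0.7},
  ],
)

```text
time_s: 13.75
eef_pos: [0.5476, 0.039, 0.0898]
tool_rot: [2.32, 2.119, -0.0]
contact_force: [0.8, -0.5, -0.3]
opening: 0.0665
finger_force: 0.0
```

>>> play_rows(
  series=[
    {"linear": [0.94,0.23,0],"dr": [0,0,0],"claw": 0.7},
    {"linear": [0.94,0.23,0],"dr": [0,0,0],"claw": 0.7},
    {"linear": [0.94,0.22,0],"dr": [0,0,0],"claw": 0.7},
    {"linear": [0.97,0.21,0],"dr": [0,0,0],"claw": 0.7},
    {"linear": [0,0,1],"dr": [0,0,0],"claw": 0.7},
    {"linear": [0,0,1],"dr": [0,0,0],"claw": 0.7},
    {"linear": [0,0,0],"dr": [0,0,0],"claw": 0.7},
  ],
)

```text
time_s: 14.62
eef_pos: [0.5713, 0.1121, 0.0487]
tool_rot: [-2.318, -2.118, 0.003]
contact_force: [-0.2, -0.7, -0.6]
opening: 0.0666
finger_force: 0.0
```

Run:
```python
from h import *
to(.572,.1116,.008)
```

```text
pos [0.5713 0.1121 0.0487] yaw -5.173031408969502 tilt [-0.0005 -0.0024] units [-0.0197  0.0428  2.0356] open 0.06664884463216172
```

>>> play_rows(
  series=[
    {"linear": [0,0.04,0.9],"dr": [0,0,0],"claw": 0.7},
    {"linear": [0,0,0.8],"dr": [0,0,0],"claw": 0.7},
    {"linear": [0,0,0.33],"dr": [0,0,0],"claw": 0.7},
    {"linear": [0,0,0],"dr": [0,0,0],"claw": 0.6},
    {"linear": [0,0,0],"dr": [0,0,0],"claw": 0.5},
    {"linear": [0,0,0],"dr": [0,0,0],"claw": 0.4},
    {"linear": [0,0,0],"dr": [0,0,0],"claw": 0.4},
    {"linear": [0,0,0],"dr": [0,0,0],"claw": 0.4},
  ],
  newtons=25,
)

```text
time_s: 15.62
eef_pos: [0.5727, 0.1115, 0.0095]
tool_rot: [2.319, 2.119, 0.0]
contact_force: [-0.3, 0.0, 1.7]
opening: 0.0513
finger_force: 25.0
```

Run:
```python
from h import *
to(.4968,-.1088,.032)
```

```text
pos [0.5727 0.1115 0.0095] yaw -5.177786552520977 tilt [-0.      0.0005] units [-11.3142  -2.7852  -1.1253] open 0.05134241711414484
```

Run:
```python
from h import *
for n,roi,rp in(("top",(355,225,400,270),0),("scene",(370,180,422,220),0)):
    im=grab_frame(n).astype(int);cv2.imwrite(f"pics/{n}1.png",im)
    m=(im.min(2)>160).astype(np.uint8)
    x0,y0,x1,y1=roi
    cs,_=cv2.findContours(m[y0:y1,x0:x1].copy(),cv2.RETR_EXTERNAL,cv2.CHAIN_APPROX_NONE)
    for c in cs:
        if cv2.contourArea(c)>60: b=cv2.boundingRect(c);print(n,np.add(b[:2],(x0,y0)),b[2:],cv2.contourArea(c))
    d=(im.max(2)<85).astype(np.uint8)
    for c,a,b in blobs(d,roi,20): print("dark",n,c,a,b,ray(n,c,.006))
a=cv2.imread("pics/top1.png")[215:280,330:430];b=cv2.imread("pics/scene1.png")[170:235,350:450]
cv2.imwrite("pics/c3.png",np.vstack([cv2.resize(x,(450,292),interpolation=cv2.INTER_CUBIC) for x in(a,b)]))
```

```text
top [355 225] (45, 45) 1890.5
dark top [377.9425 247.5091] 713.0 (364, 233, 29, 30) [ 0.4972 -0.1102  0.006 ]
scene [370 180] (52, 40) 1988.0
dark scene [396.3014 204.1913] 345.0 (381, 198, 32, 14) [ 0.4912 -0.1005  0.006 ][ WARN:0@0.981] global loadsave.cpp:1063 imwrite_ Unsupported depth image for selected encoder is fallbacked to CV_8U.
```

View pics/c3.png

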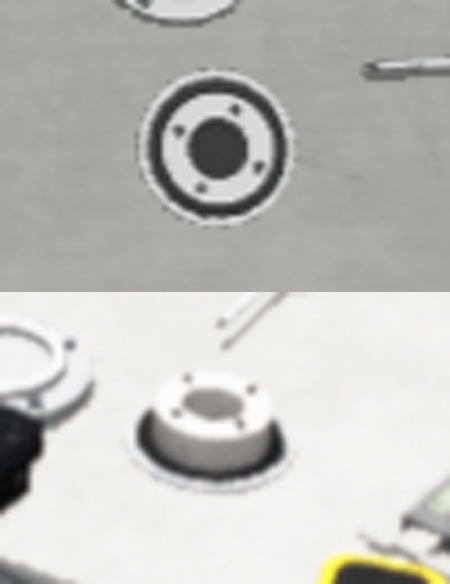

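The ring sits concentric on the pad, at about top (378,248). Now the bearing goes onto it.

>>> play_rows(
  series=[
    {"linear": [0,0,-0.5],"dr": [0,0,0],"claw": 0.4},
    {"linear": [0,0,-1],"dr": [0,0,0],"claw": 0.4},
    {"linear": [0,0,-1],"dr": [0,0,0],"claw": 0.4},
    {"linear": [-0.31,-0.1,-0.5],"dr": [0,0,0],"claw": 0.4},
    {"linear": [-1,-0.25,0],"dr": [0,0,0],"claw": 0.4},
    {"linear": [-1,-0.25,0],"dr": [0,0,0],"claw": 0.4},
    {"linear": [-1,-0.25,0],"dr": [0,0,0],"claw": 0.4},
    {"linear": [-1,-0.25,0],"dr": [0,0,0],"claw": 0.4},
  ],
)

```text
time_s: 16.73
eef_pos: [0.5422, 0.026, 0.0689]
tool_rot: [-2.32, -2.118, 0.001]
contact_force: [-0.9, 0.3, -0.7]
opening: 0.0512
finger_force: 25.0
```

>>> play_rows(
  series=[
    {"linear": [-1,-0.25,0],"dr": [0,0,0],"claw": 0.4},
    {"linear": [-1,-0.25,0],"dr": [0,0,0],"claw": 0.4},
    {"linear": [-1,-0.25,0],"dr": [0,0,0],"claw": 0.4},
    {"linear": [-1,-0.25,0],"dr": [0,0,0],"claw": 0.4},
    {"linear": [-1,-0.25,0],"dr": [0,0,0],"claw": 0.4},
    {"linear": [-1,-0.25,0],"dr": [0,0,0],"claw": 0.4},
    {"linear": [-1,-0.22,0],"dr": [0,0,0],"claw": 0.4},
    {"linear": [0,0,0],"dr": [0,0,0],"claw": 0.4},
  ],
)

```text
time_s: 17.73
eef_pos: [0.4955, -0.1101, 0.0692]
tool_rot: [2.322, 2.116, -0.0]
contact_force: [-0.1, 0.3, -0.8]
opening: 0.0514
finger_force: 25.0
```

Run:
```python
from h import *
to(.496,-.1087,.0325)
```

```text
pos [ 0.4955 -0.1101  0.0692] yaw -5.294329828968798 tilt [-0.0001  0.    ] units [0.073  0.0196 1.8362] open 0.05135838971837915
```

>>> play_rows(
  series=[
    {"linear": [0.06,0.02,0.7],"dr": [0,0,0],"claw": 0.4},
    {"linear": [0,0,0.6],"dr": [0,0,0],"claw": 0.4},
    {"linear": [0,0,0.25],"dr": [0,0,0],"claw": 0.4},
    {"linear": [0,0,0.12],"dr": [0,0,0],"claw": 0.4},
    {"linear": [0,0,0.06],"dr": [0,0,0],"claw": 0.4},
    {"linear": [0,0,0],"dr": [0,0,0],"claw": 0.4},
  ],
)

```text
time_s: 18.48
eef_pos: [0.4966, -0.1075, 0.0348]
tool_rot: [2.319, 2.119, 0.0]
contact_force: [-0.3, -0.4, -2.0]
opening: 0.0514
finger_force: 25.0
```

Run:
```python
from h import *
to(.496,-.1087,.0325);print(observe()['contact_force'])
```

```text
pos [ 0.4966 -0.1075  0.0348] yaw -5.1743869879039455 tilt [-0.0002  0.0003] units [-0.0626 -0.0253  0.1137] open 0.05143899011173524
[-0.347  -0.4427 -2.0047]
```

>>> play_rows(
  series=[
    {"linear": [-0.06,-0.03,0.03],"dr": [0,0,0],"claw": 0.4},
    {"linear": [0,0,0.04],"dr": [0,0,0],"claw": 0.4},
    {"linear": [0,0,0],"dr": [0,0,0],"claw": 0.4},
    {"linear": [0,0,0],"dr": [0,0,0],"claw": 0.4},
  ],
)

```text
time_s: 18.98
eef_pos: [0.4958, -0.1087, 0.0333]
tool_rot: [2.319, 2.119, -0.0]
contact_force: [-0.4, 0.6, -0.9]
opening: 0.0514
finger_force: 25.0
```

>>> play_rows(
  series=[
    {"linear": [0,0,0.04],"dr": [0,0,0],"claw": 0.4},
    {"linear": [0,0,0],"dr": [0,0,0],"claw": 0.4},
  ],
)

```text
time_s: 19.23
eef_pos: [0.4959, -0.1087, 0.0325]
tool_rot: [2.319, 2.119, 0.0]
contact_force: [0.1, 0.1, 0.4]
opening: 0.0513
finger_force: 25.0
```

>>> play_rows(
  series=[
    {"linear": [0,0,0.03],"dr": [0,0,0],"claw": 0.4},
    {"linear": [0,0,0],"dr": [0,0,0],"claw": 0.4},
  ],
)

```text
time_s: 19.48
eef_pos: [0.4959, -0.1087, 0.0324]
tool_rot: [2.319, 2.119, 0.0]
contact_force: [-1.9, 0.2, 9.9]
opening: 0.0512
finger_force: 25.0
```

>>> play_rows(
  series=[
    {"linear": [0,0,0],"dr": [0,0,0],"claw": 0.6},
    {"linear": [0,0,0],"dr": [0,0,0],"claw": 0.7},
    {"linear": [0,0,0],"dr": [0,0,0],"claw": 0.7},
    {"linear": [0,0,-0.4],"dr": [0,0,0],"claw": 0.7},
    {"linear": [0,0,-1],"dr": [0,0,0],"claw": 0.7},
    {"linear": [0,0,-1],"dr": [0,0,0],"claw": 0.7},
    {"linear": [0.4,0.1,-0.5],"dr": [0,0,0],"claw": 0.7},
    {"linear": [1,0.16,0],"dr": [0,0,0],"claw": 0.6},
  ],
)

```text
time_s: 20.48
eef_pos: [0.504, -0.0811, 0.0907]
tool_rot: [2.32, 2.116, 0.001]
contact_force: [0.2, 0.9, -0.6]
opening: 0.0608
finger_force: 0.0
```

>>> play_rows(
  series=[
    {"linear": [1,0.16,0],"dr": [0,0,0],"claw": 0.6},
    {"linear": [1,0.16,0],"dr": [0,0,0],"claw": 0.6},
    {"linear": [1,0.16,0],"dr": [0,0,0],"claw": 0.6},
    {"linear": [1,0.16,0],"dr": [0,0,0],"claw": 0.6},
    {"linear": [1,0.16,0],"dr": [0,0,0],"claw": 0.6},
    {"linear": [1,0.16,0],"dr": [0,0,0],"claw": 0.6},
    {"linear": [1,0.16,0],"dr": [0,0,0],"claw": 0.6},
    {"linear": [1,0.16,0],"dr": [0,0,0],"claw": 0.6},
  ],
)

```text
time_s: 21.48
eef_pos: [0.5436, 0.077, 0.0898]
tool_rot: [2.319, 2.119, -0.0]
contact_force: [-0.0, -0.4, -0.9]
opening: 0.0568
finger_force: 0.0
```

>>> play_rows(
  series=[
    {"linear": [1,0.16,0],"dr": [0,0,0],"claw": 0.5},
    {"linear": [1,0.16,0],"dr": [0,0,0],"claw": 0.5},
    {"linear": [1,0.16,0],"dr": [0,0,0],"claw": 0.5},
    {"linear": [1,0.16,0],"dr": [0,0,0],"claw": 0.5},
    {"linear": [1,0.16,0],"dr": [0,0,0],"claw": 0.5},
    {"linear": [1,0.16,0],"dr": [0,0,0],"claw": 0.5},
    {"linear": [1,0.16,0],"dr": [0,0,0],"claw": 0.5},
    {"linear": [1,0.16,0],"dr": [0,0,0],"claw": 0.5},
  ],
)

```text
time_s: 22.48
eef_pos: [0.5837, 0.2342, 0.0898]
tool_rot: [2.32, 2.119, -0.0]
contact_force: [0.4, -0.1, -0.3]
opening: 0.0473
finger_force: 0.0
```

>>> play_rows(
  series=[
    {"linear": [0,0.18,1],"dr": [0,0,0],"claw": 0.5},
    {"linear": [0,0,0],"dr": [0,0,0],"claw": 0.5},
    {"linear": [0,0,0],"dr": [0,0,0],"claw": 0.5},
  ],
)

```text
time_s: 22.85
eef_pos: [0.5868, 0.2319, 0.0694]
tool_rot: [-2.32, -2.118, 0.002]
contact_force: [0.3, -0.3, 0.5]
opening: 0.0473
finger_force: 0.0
```

Run:
```python
from h import *
to(.584,.2335,.0085)
t=grab_frame("top");s=grab_frame("scene")
a=t[190:265,220:345];b=s[160:290,240:440];cv2.imwrite("pics/c4.png",np.vstack([cv2.resize(a,(480,288)),cv2.resize(b,(480,312))]))
```

```text
pos [0.5868 0.2319 0.0694] yaw -5.2206633497812645 tilt [-0.0005 -0.001 ] units [ 0.0704 -0.1436  3.0429] open 0.047324568659857874
```

View pics/c4.png

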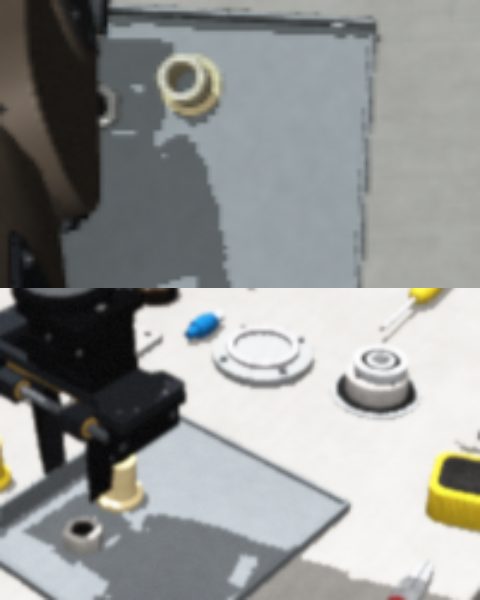

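The bearing sits centred on the ring (crop 375,365), the bush is untouched, and the open fingers straddle the nut. Going down.

>>> play_rows(
  series=[
    {"linear": [0.07,-0.14,0.9],"dr": [0,0,0],"claw": 0.5},
    {"linear": [0,0,1],"dr": [0,0,0],"claw": 0.5},
    {"linear": [0,0,0.8],"dr": [0,0,0],"claw": 0.5},
    {"linear": [0,0,0.34],"dr": [0,0,0],"claw": 0.5},
    {"linear": [0,0,0],"dr": [0,0,0],"claw": 0.4},
    {"linear": [0,0,0],"dr": [0,0,0],"claw": 0.3},
    {"linear": [0,0,0],"dr": [0,0,0],"claw": 0.25},
    {"linear": [0,0,0],"dr": [0,0,0],"claw": 0.25},
  ],
  newtons=20,
)

```text
time_s: 23.95
eef_pos: [0.5846, 0.2342, 0.0095]
tool_rot: [2.319, 2.118, 0.001]
contact_force: [-0.1, -0.4, 2.3]
opening: 0.0336
finger_force: 20.0
```

Run:
```python
from h import *
to(.496,-.1087,.047)
```

```text
pos [0.5846 0.2342 0.0095] yaw -5.182042693034332 tilt [0.0002 0.0008] units [-17.4751  -2.8605  -1.8796] open 0.03364970122304653
```

>>> play_rows(
  series=[
    {"linear": [0,0,-0.5],"dr": [0,0,0],"claw": 0.25},
    {"linear": [0,0,-1],"dr": [0,0,0],"claw": 0.25},
    {"linear": [0,0,-1],"dr": [0,0,0],"claw": 0.25},
    {"linear": [0,0,-1],"dr": [0,0,0],"claw": 0.25},
    {"linear": [-0.47,-0.1,-0.4],"dr": [0,0,0],"claw": 0.25},
    {"linear": [-1,-0.16,0],"dr": [0,0,0],"claw": 0.25},
    {"linear": [-1,-0.16,0],"dr": [0,0,0],"claw": 0.25},
    {"linear": [-1,-0.16,0],"dr": [0,0,0],"claw": 0.25},
  ],
)

```text
time_s: 24.95
eef_pos: [0.5658, 0.1643, 0.0865]
tool_rot: [-2.32, -2.118, 0.002]
contact_force: [-0.3, -0.2, -1.2]
opening: 0.0339
finger_force: 20.0
```

>>> play_rows(
  series=[
    {"linear": [-1,-0.16,0],"dr": [0,0,0],"claw": 0.25},
    {"linear": [-1,-0.16,0],"dr": [0,0,0],"claw": 0.25},
    {"linear": [-1,-0.16,0],"dr": [0,0,0],"claw": 0.25},
    {"linear": [-1,-0.16,0],"dr": [0,0,0],"claw": 0.25},
    {"linear": [-1,-0.16,0],"dr": [0,0,0],"claw": 0.25},
    {"linear": [-1,-0.16,0],"dr": [0,0,0],"claw": 0.25},
    {"linear": [-1,-0.16,0],"dr": [0,0,0],"claw": 0.25},
    {"linear": [-1,-0.16,0],"dr": [0,0,0],"claw": 0.25},
  ],
)

```text
time_s: 25.95
eef_pos: [0.5262, 0.0077, 0.087]
tool_rot: [2.319, 2.119, 0.0]
contact_force: [-0.7, 0.3, -0.7]
opening: 0.0334
finger_force: 20.0
```

>>> play_rows(
  series=[
    {"linear": [-1,-0.16,0],"dr": [0,0,0],"claw": 0.25},
    {"linear": [-1,-0.16,0],"dr": [0,0,0],"claw": 0.25},
    {"linear": [-1,-0.16,0],"dr": [0,0,0],"claw": 0.25},
    {"linear": [-1,-0.16,0],"dr": [0,0,0],"claw": 0.25},
    {"linear": [-1,-0.16,0],"dr": [0,0,0],"claw": 0.25},
    {"linear": [-1,-0.18,0.5],"dr": [0,0,0],"claw": 0.25},
    {"linear": [0,0,0.5],"dr": [0,0,0],"claw": 0.25},
    {"linear": [0,0,0],"dr": [0,0,0],"claw": 0.25},
  ],
)

```text
time_s: 26.95
eef_pos: [0.4958, -0.1086, 0.0664]
tool_rot: [-2.319, -2.118, 0.001]
contact_force: [0.0, -0.0, -1.5]
opening: 0.0338
finger_force: 20.0
```

>>> play_rows(
  series=[
    {"linear": [0,0,0],"dr": [0,0,0],"claw": 0.25},
    {"linear": [0,0,0],"dr": [0,0,0],"claw": 0.25},
  ],
)

```text
time_s: 27.2
eef_pos: [0.4964, -0.1083, 0.0673]
tool_rot: [2.318, 2.119, 0.0]
contact_force: [-0.0, -0.1, -1.2]
opening: 0.0337
finger_force: 20.0
```

Run:
```python
from h import *
to(.496,-.1087,.0465)
```

```text
pos [ 0.4964 -0.1083  0.0673] yaw -5.135238543758295 tilt [-0.0002  0.0005] units [-0.0223 -0.0205  1.0395] open 0.033689114718712984
```

>>> play_rows(
  series=[
    {"linear": [-0.02,-0.02,0.5],"dr": [0,0,0],"claw": 0.25},
    {"linear": [0,0,0.3],"dr": [0,0,0],"claw": 0.25},
    {"linear": [0,0,0.12],"dr": [0,0,0],"claw": 0.25},
    {"linear": [0,0,0.05],"dr": [0,0,0],"claw": 0.25},
    {"linear": [0,0,0],"dr": [0,0,0],"claw": 0.25},
    {"linear": [0,0,0],"dr": [0,0,0],"claw": 0.25},
  ],
)

```text
time_s: 27.95
eef_pos: [0.4958, -0.1091, 0.0478]
tool_rot: [2.319, 2.119, 0.0]
contact_force: [0.1, -0.6, -0.9]
opening: 0.0336
finger_force: 20.0
```

>>> play_rows(
  series=[
    {"linear": [0,0,0.03],"dr": [0,0,0],"claw": 0.25},
    {"linear": [0,0,0],"dr": [0,0,0],"claw": 0.25},
    {"linear": [0,0,0],"dr": [0,0,0],"claw": 0.25},
  ],
)

```text
time_s: 28.32
eef_pos: [0.4958, -0.1091, 0.0471]
tool_rot: [2.319, 2.119, -0.0]
contact_force: [-0.8, -0.1, -0.8]
opening: 0.0338
finger_force: 20.0
```

>>> play_rows(
  series=[
    {"linear": [0,0,0.03],"dr": [0,0,0],"claw": 0.25},
    {"linear": [0,0,0],"dr": [0,0,0],"claw": 0.4},
    {"linear": [0,0,0],"dr": [0,0,0],"claw": 0.5},
    {"linear": [0,0,0],"dr": [0,0,0],"claw": 0.5},
    {"linear": [0,0,-0.4],"dr": [0,0,0],"claw": 0.5},
    {"linear": [0,0,-0.9],"dr": [0,0,0],"claw": 0.5},
    {"linear": [0,0,-0.9],"dr": [0,0,0],"claw": 0.5},
    {"linear": [0.22,0.06,0],"dr": [0,0,0],"claw": 0.5},
  ],
)

```text
time_s: 29.32
eef_pos: [0.498, -0.105, 0.0917]
tool_rot: [2.318, 2.117, 0.002]
contact_force: [-0.2, 0.4, -0.2]
opening: 0.0476
finger_force: 0.0
```

>>> play_rows(
  series=[
    {"linear": [1,0.26,0],"dr": [0,0,0],"claw": 0.5},
    {"linear": [1,0.26,0],"dr": [0,0,0],"claw": 0.5},
    {"linear": [1,0.26,0],"dr": [0,0,0],"claw": 0.5},
    {"linear": [1,0.26,0],"dr": [0,0,0],"claw": 0.5},
    {"linear": [1,0.26,0],"dr": [0,0,0],"claw": 0.5},
    {"linear": [1,0.26,0],"dr": [0,0,0],"claw": 0.5},
    {"linear": [1,0.26,0],"dr": [0,0,0],"claw": 0.5},
    {"linear": [1,0.26,0],"dr": [0,0,0],"claw": 0.5},
  ],
)

```text
time_s: 30.32
eef_pos: [0.5535, 0.0519, 0.0901]
tool_rot: [-2.319, -2.119, 0.001]
contact_force: [0.7, -1.2, 0.2]
opening: 0.0475
finger_force: 0.0
```

>>> play_rows(
  series=[
    {"linear": [1,0.26,0],"dr": [0,0,0],"claw": 0.5},
    {"linear": [1,0.26,0],"dr": [0,0,0],"claw": 0.5},
    {"linear": [1,0.26,0],"dr": [0,0,0],"claw": 0.45},
    {"linear": [1,0.26,0],"dr": [0,0,0],"claw": 0.45},
    {"linear": [1,0.26,0],"dr": [0,0,0],"claw": 0.45},
    {"linear": [1,0.24,0],"dr": [0,0,0],"claw": 0.45},
    {"linear": [0,0,0.5],"dr": [0,0,0],"claw": 0.45},
    {"linear": [0,0,0],"dr": [0,0,0],"claw": 0.45},
  ],
)

```text
time_s: 31.32
eef_pos: [0.594, 0.1673, 0.0793]
tool_rot: [-2.319, -2.118, 0.003]
contact_force: [-0.5, 0.4, -0.0]
opening: 0.0427
finger_force: 0.0
```

>>> play_rows(
  series=[
    {"linear": [0,0,0],"dr": [0,0,0],"claw": 0.45},
  ],
)

```text
time_s: 31.45
eef_pos: [0.5946, 0.167, 0.0803]
tool_rot: [-2.32, -2.118, 0.001]
contact_force: [0.6, 0.1, 0.2]
opening: 0.043
finger_force: 0.0
```

Run:
```python
from h import *
to(.5947,.1675,.022)
t=grab_frame("top");s=grab_frame("scene")
a=t[180:280,320:440];b=s[160:290,240:440];cv2.imwrite("pics/c5.png",np.vstack([cv2.resize(a,(360,300)),cv2.resize(b,(360,234))]))
```

```text
pos [0.5946 0.167  0.0803] yaw -5.219662142769839 tilt [-0.0003 -0.0005] units [0.0277 0.0042 2.913 ] open 0.04295135786848385
```

View pics/c5.png

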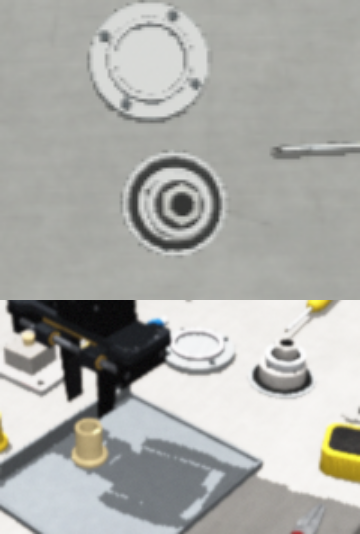

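The stack is neat: nut at crop (181,205) on bearing and ring, with the offset due to height parallax. Gripping the bush sleeve next.

>>> play_rows(
  series=[
    {"linear": [0.03,0,0.6],"dr": [0,0,0],"claw": 0.45},
    {"linear": [0,0,0.8],"dr": [0,0,0],"claw": 0.45},
    {"linear": [0,0,0.8],"dr": [0,0,0],"claw": 0.45},
    {"linear": [0,0,0.6],"dr": [0,0,0],"claw": 0.45},
    {"linear": [0,0,0.1],"dr": [0,0,0],"claw": 0.45},
    {"linear": [0,0,0],"dr": [0,0,0],"claw": 0.4},
  ],
)

```text
time_s: 32.3
eef_pos: [0.5949, 0.1682, 0.0224]
tool_rot: [2.319, 2.119, -0.0]
contact_force: [-0.1, -0.5, -0.4]
opening: 0.0392
finger_force: 0.0
```

>>> play_rows(
  series=[
    {"linear": [0,0,0],"dr": [0,0,0],"claw": 0.3},
    {"linear": [0,0,0],"dr": [0,0,0],"claw": 0.25},
    {"linear": [0,0,0],"dr": [0,0,0],"claw": 0.2},
    {"linear": [0,0,0],"dr": [0,0,0],"claw": 0.2},
  ],
  newtons=25,
)

```text
time_s: 32.8
eef_pos: [0.5952, 0.1682, 0.0229]
tool_rot: [2.319, 2.118, 0.001]
contact_force: [1.1, -1.1, 4.6]
opening: 0.0294
finger_force: 25.1
```

Run:
```python
from h import *
to(.6222,-.0932,.030)
```

```text
pos [0.5952 0.1682 0.0229] yaw -5.180799904041515 tilt [0.0002 0.0011] units [-12.8927   2.5247  -0.3554] open 0.029440255175240827
```

>>> play_rows(
  series=[
    {"linear": [0,0,-0.5],"dr": [0,0,0],"claw": 0.2},
    {"linear": [0,0,-1],"dr": [0,0,0],"claw": 0.2},
    {"linear": [0,0,-1],"dr": [0,0,0],"claw": 0.2},
    {"linear": [-0.4,0.08,0],"dr": [0,0,0],"claw": 0.2},
    {"linear": [-0.9,0.18,0],"dr": [0,0,0],"claw": 0.2},
    {"linear": [-1,0.2,0],"dr": [0,0,0],"claw": 0.2},
    {"linear": [-1,0.2,0],"dr": [0,0,0],"claw": 0.2},
    {"linear": [-1,0.2,0],"dr": [0,0,0],"claw": 0.2},
  ],
)

```text
time_s: 33.8
eef_pos: [0.6042, 0.0791, 0.0721]
tool_rot: [-2.32, -2.118, 0.001]
contact_force: [0.3, -0.1, -1.9]
opening: 0.0297
finger_force: 25.0
```

>>> play_rows(
  series=[
    {"linear": [-1,0.2,0],"dr": [0,0,0],"claw": 0.2},
    {"linear": [-1,0.2,0],"dr": [0,0,0],"claw": 0.2},
    {"linear": [-1,0.2,0],"dr": [0,0,0],"claw": 0.2},
    {"linear": [-1,0.2,0],"dr": [0,0,0],"claw": 0.2},
    {"linear": [-1,0.2,0],"dr": [0,0,0],"claw": 0.2},
    {"linear": [-1,0.2,0],"dr": [0,0,0],"claw": 0.2},
    {"linear": [-1,0.2,0],"dr": [0,0,0],"claw": 0.2},
    {"linear": [-1,0.16,0],"dr": [0,0,0],"claw": 0.2},
  ],
)

```text
time_s: 34.8
eef_pos: [0.6209, -0.0826, 0.0724]
tool_rot: [2.319, 2.119, -0.0]
contact_force: [0.8, 0.2, -1.3]
opening: 0.0298
finger_force: 25.0
```

>>> play_rows(
  series=[
    {"linear": [-0.59,0.1,0],"dr": [0,0,0],"claw": 0.2},
    {"linear": [0,0,0.6],"dr": [0,0,0],"claw": 0.2},
    {"linear": [0,0,0],"dr": [0,0,0],"claw": 0.2},
    {"linear": [0,0,0],"dr": [0,0,0],"claw": 0.2},
  ],
)

```text
time_s: 35.3
eef_pos: [0.6216, -0.0925, 0.0602]
tool_rot: [-2.318, -2.119, 0.0]
contact_force: [-0.5, 0.1, -3.1]
opening: 0.0297
finger_force: 25.0
```

Run:
```python
from h import *
to(.6222,-.0932,.030)
a=grab_frame("scene")[130:240,290:440];cv2.imwrite("pics/c6.png",cv2.resize(a,(450,330)))
```

```text
pos [ 0.6216 -0.0925  0.0602] yaw -5.138196258925518 tilt [ 0.0001 -0.0005] units [-0.0335  0.0318  1.5102] open 0.029697004806614576
```

View pics/c6.png

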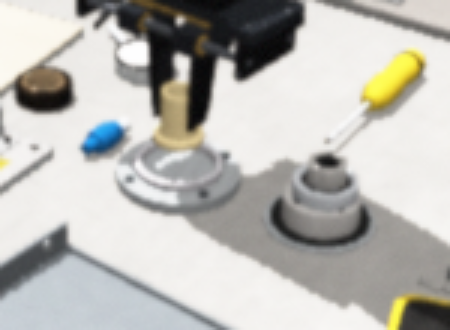

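The bush hangs upright at crop (178,120) over the collar, and the stack at (322,205) is intact. Lowering.

>>> play_rows(
  series=[
    {"linear": [-0.03,0.03,0.6],"dr": [0,0,0],"claw": 0.2},
    {"linear": [0,0,0.5],"dr": [0,0,0],"claw": 0.2},
    {"linear": [0,0,0.2],"dr": [0,0,0],"claw": 0.2},
    {"linear": [0,0,0.1],"dr": [0,0,0],"claw": 0.2},
    {"linear": [0,0,0.05],"dr": [0,0,0],"claw": 0.2},
    {"linear": [0,0,0],"dr": [0,0,0],"claw": 0.2},
    {"linear": [0,0,0],"dr": [0,0,0],"claw": 0.2},
  ],
)

```text
time_s: 36.22
eef_pos: [0.6224, -0.0938, 0.0317]
tool_rot: [2.319, 2.119, 0.0]
contact_force: [-0.2, 0.8, -2.9]
opening: 0.0296
finger_force: 25.0
```

>>> play_rows(
  series=[
    {"linear": [0,0,0.03],"dr": [0,0,0],"claw": 0.2},
    {"linear": [0,0,0],"dr": [0,0,0],"claw": 0.2},
  ],
)

```text
time_s: 36.48
eef_pos: [0.6222, -0.0938, 0.0308]
tool_rot: [2.319, 2.119, -0.0]
contact_force: [0.8, 0.7, -2.0]
opening: 0.0297
finger_force: 25.0
```

>>> play_rows(
  series=[
    {"linear": [0,0,0.04],"dr": [0,0,0],"claw": 0.2},
    {"linear": [0,0,0.02],"dr": [0,0,0],"claw": 0.2},
    {"linear": [0,0,0],"dr": [0,0,0],"claw": 0.2},
  ],
)

```text
time_s: 36.85
eef_pos: [0.6223, -0.0938, 0.0299]
tool_rot: [2.319, 2.119, 0.0]
contact_force: [-0.4, 0.6, 2.3]
opening: 0.0294
finger_force: 25.1
```

>>> play_rows(
  series=[
    {"linear": [0,0,0],"dr": [0,0,0],"claw": 0.3},
    {"linear": [0,0,0],"dr": [0,0,0],"claw": 0.4},
    {"linear": [0,0,0],"dr": [0,0,0],"claw": 0.45},
    {"linear": [0,0,-0.3],"dr": [0,0,0],"claw": 0.5},
    {"linear": [0,0,-0.9],"dr": [0,0,0],"claw": 0.5},
    {"linear": [0,0,-1],"dr": [0,0,0],"claw": 0.5},
    {"linear": [0,0,-1],"dr": [0,0,0],"claw": 0.5},
    {"linear": [-0.1,-0.5,0],"dr": [0,0,0],"claw": 0.5},
  ],
)

```text
time_s: 37.85
eef_pos: [0.6129, -0.0951, 0.0958]
tool_rot: [2.317, 2.117, 0.003]
contact_force: [-0.3, 0.2, 0.4]
opening: 0.0477
finger_force: 0.0
```

>>> play_rows(
  series=[
    {"linear": [-0.2,-0.95,0],"dr": [0,0,0],"claw": 0.5},
    {"linear": [-0.2,-0.95,0],"dr": [0,0,0],"claw": 0.5},
    {"linear": [-0.2,-0.95,0],"dr": [0,0,0],"claw": 0.5},
    {"linear": [-0.2,-0.95,0],"dr": [0,0,0],"claw": 0.5},
    {"linear": [-0.2,-0.95,0],"dr": [0,0,0],"claw": 0.5},
    {"linear": [-0.2,-0.95,0],"dr": [0,0,0],"claw": 0.5},
    {"linear": [0,0,0.6],"dr": [0,0,0],"claw": 0.5},
    {"linear": [0,0,0],"dr": [0,0,0],"claw": 0.5},
  ],
)

```text
time_s: 38.85
eef_pos: [0.4963, -0.1084, 0.0807]
tool_rot: [-2.319, -2.118, 0.001]
contact_force: [-0.1, 0.6, -1.1]
opening: 0.0477
finger_force: 0.0
```

>>> play_rows(
  series=[
    {"linear": [0,0,0],"dr": [0,0,0],"claw": 0.5},
  ],
)

```text
time_s: 38.98
eef_pos: [0.4968, -0.1084, 0.0813]
tool_rot: [-2.319, -2.119, 0.0]
contact_force: [-0.0, -0.4, 1.0]
opening: 0.0472
finger_force: 0.0
```

Run:
```python
from h import *
to(.4958,-.1091,.0465)
```

```text
pos [ 0.4968 -0.1084  0.0813] yaw -5.169150329096383 tilt [ 0.     -0.0002] units [-0.0376 -0.0476  1.7414] open 0.04721857421805922
```

>>> play_rows(
  series=[
    {"linear": [-0.04,-0.05,0.7],"dr": [0,0,0],"claw": 0.5},
    {"linear": [0,0,0.7],"dr": [0,0,0],"claw": 0.5},
    {"linear": [0,0,0.3],"dr": [0,0,0],"claw": 0.5},
    {"linear": [0,0,0.05],"dr": [0,0,0],"claw": 0.5},
    {"linear": [0,0,0],"dr": [0,0,0],"claw": 0.4},
    {"linear": [0,0,0],"dr": [0,0,0],"claw": 0.3},
    {"linear": [0,0,0],"dr": [0,0,0],"claw": 0.25},
    {"linear": [0,0,0],"dr": [0,0,0],"claw": 0.25},
  ],
  newtons=20,
)

```text
time_s: 39.98
eef_pos: [0.4955, -0.1093, 0.0469]
tool_rot: [2.319, 2.118, 0.0]
contact_force: [0.4, -0.3, 2.4]
opening: 0.0335
finger_force: 20.0
```

Run:
```python
from h import *
to(.5846,.2342,.0095)
```

```text
pos [ 0.4955 -0.1093  0.0469] yaw -5.179070404193409 tilt [-0.0003  0.0006] units [17.5065  2.8843  1.8671] open 0.03353495492722219
```

>>> play_rows(
  series=[
    {"linear": [0,0,-0.5],"dr": [0,0,0],"claw": 0.25},
    {"linear": [0,0,-1],"dr": [0,0,0],"claw": 0.25},
    {"linear": [0.5,0.16,0],"dr": [0,0,0],"claw": 0.25},
    {"linear": [1,0.16,0],"dr": [0,0,0],"claw": 0.25},
    {"linear": [1,0.16,0],"dr": [0,0,0],"claw": 0.25},
    {"linear": [1,0.16,0],"dr": [0,0,0],"claw": 0.25},
    {"linear": [1,0.16,0],"dr": [0,0,0],"claw": 0.25},
    {"linear": [1,0.16,0],"dr": [0,0,0],"claw": 0.25},
  ],
)

```text
time_s: 40.98
eef_pos: [0.5244, -0.0001, 0.0761]
tool_rot: [-2.319, -2.119, 0.001]
contact_force: [-0.6, 0.1, -0.6]
opening: 0.0337
finger_force: 20.0
```

>>> play_rows(
  series=[
    {"linear": [1,0.16,0],"dr": [0,0,0],"claw": 0.25},
    {"linear": [1,0.16,0],"dr": [0,0,0],"claw": 0.25},
    {"linear": [1,0.16,0],"dr": [0,0,0],"claw": 0.25},
    {"linear": [1,0.16,0],"dr": [0,0,0],"claw": 0.25},
    {"linear": [1,0.16,0],"dr": [0,0,0],"claw": 0.25},
    {"linear": [1,0.16,0],"dr": [0,0,0],"claw": 0.25},
    {"linear": [1,0.16,0],"dr": [0,0,0],"claw": 0.25},
    {"linear": [1,0.16,0],"dr": [0,0,0],"claw": 0.25},
  ],
)

```text
time_s: 41.98
eef_pos: [0.5647, 0.1569, 0.0766]
tool_rot: [2.32, 2.119, 0.0]
contact_force: [-0.4, -0.2, -0.5]
opening: 0.0337
finger_force: 20.0
```

>>> play_rows(
  series=[
    {"linear": [1,0.16,0],"dr": [0,0,0],"claw": 0.25},
    {"linear": [1,0.16,0],"dr": [0,0,0],"claw": 0.25},
    {"linear": [1,0.16,0],"dr": [0,0,0],"claw": 0.25},
    {"linear": [1,0.16,0],"dr": [0,0,0],"claw": 0.25},
    {"linear": [0,0,1],"dr": [0,0,0],"claw": 0.25},
    {"linear": [0,0,0.8],"dr": [0,0,0],"claw": 0.25},
    {"linear": [0,0,0],"dr": [0,0,0],"claw": 0.25},
    {"linear": [0,0,0],"dr": [0,0,0],"claw": 0.25},
  ],
)

```text
time_s: 42.98
eef_pos: [0.5846, 0.2341, 0.0409]
tool_rot: [2.32, 2.118, 0.0]
contact_force: [0.5, -0.9, -0.8]
opening: 0.0333
finger_force: 20.0
```

>>> play_rows(
  series=[
    {"linear": [0,0,0],"dr": [0,0,0],"claw": 0.25},
    {"linear": [0,0,0],"dr": [0,0,0],"claw": 0.25},
  ],
)

```text
time_s: 43.22
eef_pos: [0.5845, 0.2341, 0.0411]
tool_rot: [2.32, 2.118, 0.001]
contact_force: [0.8, 0.4, -1.0]
opening: 0.0336
finger_force: 20.0
```

Run:
```python
from h import *
to(.5846,.2342,.0095)
```

```text
pos [0.5845 0.2341 0.0411] yaw -5.192914384903723 tilt [0.0002 0.0007] units [0.0036 0.0026 1.5806] open 0.033608953239820875
```

>>> play_rows(
  series=[
    {"linear": [0,0,0.7],"dr": [0,0,0],"claw": 0.25},
    {"linear": [0,0,0.5],"dr": [0,0,0],"claw": 0.25},
    {"linear": [0,0,0.22],"dr": [0,0,0],"claw": 0.25},
    {"linear": [0,0,0.08],"dr": [0,0,0],"claw": 0.25},
    {"linear": [0,0,0.04],"dr": [0,0,0],"claw": 0.25},
    {"linear": [0,0,0],"dr": [0,0,0],"claw": 0.25},
    {"linear": [0,0,0],"dr": [0,0,0],"claw": 0.25},
  ],
)

```text
time_s: 44.1
eef_pos: [0.5845, 0.2342, 0.01]
tool_rot: [2.319, 2.119, 0.001]
contact_force: [-0.1, -0.4, 0.3]
opening: 0.0339
finger_force: 20.0
```

>>> play_rows(
  series=[
    {"linear": [0,0,0.03],"dr": [0,0,0],"claw": 0.25},
    {"linear": [0,0,0],"dr": [0,0,0],"claw": 0.25},
  ],
)

```text
time_s: 44.35
eef_pos: [0.5845, 0.2342, 0.0099]
tool_rot: [2.319, 2.119, 0.001]
contact_force: [-1.5, -0.4, 7.0]
opening: 0.0338
finger_force: 20.0
```

>>> play_rows(
  series=[
    {"linear": [0,0,0],"dr": [0,0,0],"claw": 0.35},
    {"linear": [0,0,0],"dr": [0,0,0],"claw": 0.45},
    {"linear": [0,0,0],"dr": [0,0,0],"claw": 0.5},
    {"linear": [0,0,-0.5],"dr": [0,0,0],"claw": 0.5},
    {"linear": [0,0,-1],"dr": [0,0,0],"claw": 0.5},
    {"linear": [0,0,-1],"dr": [0,0,0],"claw": 0.6},
    {"linear": [-0.47,-0.1,-0.8],"dr": [0,0,0],"claw": 0.7},
    {"linear": [-1,-0.16,0],"dr": [0,0,0],"claw": 0.7},
  ],
)

```text
time_s: 45.35
eef_pos: [0.5767, 0.2049, 0.0768]
tool_rot: [2.317, 2.119, 0.004]
contact_force: [-0.3, 0.6, 0.4]
opening: 0.0658
finger_force: 0.0
```

>>> play_rows(
  series=[
    {"linear": [-1,-0.16,0],"dr": [0,0,0],"claw": 0.7},
    {"linear": [-1,-0.16,0],"dr": [0,0,0],"claw": 0.7},
    {"linear": [-1,-0.16,0],"dr": [0,0,0],"claw": 0.7},
    {"linear": [-1,-0.16,0],"dr": [0,0,0],"claw": 0.7},
    {"linear": [-1,-0.16,0],"dr": [0,0,0],"claw": 0.7},
    {"linear": [-1,-0.16,0],"dr": [0,0,0],"claw": 0.7},
    {"linear": [-1,-0.16,0],"dr": [0,0,0],"claw": 0.7},
    {"linear": [-1,-0.16,0],"dr": [0,0,0],"claw": 0.7},
  ],
)

```text
time_s: 46.35
eef_pos: [0.5362, 0.047, 0.0752]
tool_rot: [2.319, 2.119, 0.0]
contact_force: [-0.3, 0.1, 0.5]
opening: 0.0666
finger_force: 0.0
```

>>> play_rows(
  series=[
    {"linear": [-1,-0.16,0],"dr": [0,0,0],"claw": 0.7},
    {"linear": [-1,-0.16,0],"dr": [0,0,0],"claw": 0.7},
    {"linear": [-1,-0.16,0],"dr": [0,0,0],"claw": 0.7},
    {"linear": [-1,-0.16,0],"dr": [0,0,0],"claw": 0.7},
    {"linear": [-1,-0.16,0],"dr": [0,0,0],"claw": 0.7},
    {"linear": [-1,-0.16,0],"dr": [0,0,0],"claw": 0.7},
    {"linear": [-1,-0.16,0],"dr": [0,0,0],"claw": 0.7},
    {"linear": [-1,-0.2,0],"dr": [0,0,0],"claw": 0.7},
  ],
)

```text
time_s: 47.35
eef_pos: [0.4953, -0.1099, 0.0752]
tool_rot: [2.319, 2.119, -0.0]
contact_force: [0.2, -0.3, -0.3]
opening: 0.0669
finger_force: 0.0
```

>>> play_rows(
  series=[
    {"linear": [0,0,0.7],"dr": [0,0,0],"claw": 0.7},
    {"linear": [0,0,0],"dr": [0,0,0],"claw": 0.7},
    {"linear": [0,0,0],"dr": [0,0,0],"claw": 0.7},
    {"linear": [0,0,0],"dr": [0,0,0],"claw": 0.7},
  ],
)

```text
time_s: 47.85
eef_pos: [0.496, -0.1082, 0.0613]
tool_rot: [2.319, 2.12, 0.0]
contact_force: [-0.4, 0.5, -0.2]
opening: 0.0668
finger_force: 0.0
```

Run:
```python
from h import *
to(.4959,-.1087,.0325)
```

```text
pos [ 0.496  -0.1082  0.0613] yaw -5.134411386554409 tilt [-0.0001  0.0002] units [-0.0235 -0.002   1.4414] open 0.06681596693311845
```

>>> play_rows(
  series=[
    {"linear": [-0.02,0,0.6],"dr": [0,0,0],"claw": 0.7},
    {"linear": [0,0,0.5],"dr": [0,0,0],"claw": 0.7},
    {"linear": [0,0,0.27],"dr": [0,0,0],"claw": 0.7},
    {"linear": [0,0,0.05],"dr": [0,0,0],"claw": 0.65},
    {"linear": [0,0,0],"dr": [0,0,0],"claw": 0.55},
    {"linear": [0,0,0],"dr": [0,0,0],"claw": 0.45},
    {"linear": [0,0,0],"dr": [0,0,0],"claw": 0.4},
    {"linear": [0,0,0],"dr": [0,0,0],"claw": 0.4},
  ],
  newtons=25,
)

```text
time_s: 48.85
eef_pos: [0.4958, -0.1091, 0.033]
tool_rot: [2.319, 2.119, 0.0]
contact_force: [-0.1, 0.6, 0.6]
opening: 0.0511
finger_force: 25.0
```

Run:
```python
from h import *
to(.5727,.1115,.0095)
```

```text
pos [ 0.4958 -0.1091  0.033 ] yaw -5.178456945222441 tilt [-0.0002  0.0003] units [11.331   2.8321  1.1729] open 0.051114614591269605
```

>>> play_rows(
  series=[
    {"linear": [0,0,-0.5],"dr": [0,0,0],"claw": 0.4},
    {"linear": [0,0,-1],"dr": [0,0,0],"claw": 0.4},
    {"linear": [0.4,0.12,0],"dr": [0,0,0],"claw": 0.4},
    {"linear": [0.91,0.2,0],"dr": [0,0,0],"claw": 0.4},
    {"linear": [1,0.25,0],"dr": [0,0,0],"claw": 0.4},
    {"linear": [1,0.25,0],"dr": [0,0,0],"claw": 0.4},
    {"linear": [1,0.25,0],"dr": [0,0,0],"claw": 0.4},
    {"linear": [1,0.25,0],"dr": [0,0,0],"claw": 0.4},
  ],
)

```text
time_s: 49.85
eef_pos: [0.5316, -0.0037, 0.0621]
tool_rot: [-2.318, -2.119, 0.001]
contact_force: [-0.7, -0.7, -0.7]
opening: 0.0514
finger_force: 25.0
```

>>> play_rows(
  series=[
    {"linear": [1,0.25,0],"dr": [0,0,0],"claw": 0.4},
    {"linear": [1,0.25,0],"dr": [0,0,0],"claw": 0.4},
    {"linear": [1,0.25,0],"dr": [0,0,0],"claw": 0.4},
    {"linear": [1,0.25,0],"dr": [0,0,0],"claw": 0.4},
    {"linear": [1,0.25,0],"dr": [0,0,0],"claw": 0.4},
    {"linear": [1,0.26,0],"dr": [0,0,0],"claw": 0.4},
    {"linear": [0,0,0.8],"dr": [0,0,0],"claw": 0.4},
    {"linear": [0,0,0.4],"dr": [0,0,0],"claw": 0.4},
  ],
)

```text
time_s: 50.85
eef_pos: [0.5719, 0.111, 0.0374]
tool_rot: [-2.319, -2.118, 0.002]
contact_force: [-0.4, 0.1, -1.2]
opening: 0.0513
finger_force: 25.0
```

>>> play_rows(
  series=[
    {"linear": [0,0,0],"dr": [0,0,0],"claw": 0.4},
    {"linear": [0,0,0],"dr": [0,0,0],"claw": 0.4},
    {"linear": [0,0,0],"dr": [0,0,0],"claw": 0.4},
  ],
)

```text
time_s: 51.22
eef_pos: [0.5727, 0.1108, 0.0392]
tool_rot: [2.32, 2.118, 0.001]
contact_force: [-0.5, -0.7, -1.2]
opening: 0.0513
finger_force: 25.0
```

Run:
```python
from h import *
to(.5727,.1112,.0095)
```

```text
pos [0.5727 0.1108 0.0392] yaw -5.204229597582482 tilt [-0.      0.0006] units [ 0.0176 -0.0028  1.4829] open 0.051263733975363684
```

>>> play_rows(
  series=[
    {"linear": [0.02,0,0.6],"dr": [0,0,0],"claw": 0.4},
    {"linear": [0,0,0.5],"dr": [0,0,0],"claw": 0.4},
    {"linear": [0,0,0.2],"dr": [0,0,0],"claw": 0.4},
    {"linear": [0,0,0.1],"dr": [0,0,0],"claw": 0.4},
    {"linear": [0,0,0.05],"dr": [0,0,0],"claw": 0.4},
    {"linear": [0,0,0],"dr": [0,0,0],"claw": 0.4},
    {"linear": [0,0,0],"dr": [0,0,0],"claw": 0.4},
  ],
)

```text
time_s: 52.1
eef_pos: [0.5727, 0.1115, 0.01]
tool_rot: [2.319, 2.119, 0.001]
contact_force: [-1.2, -0.9, 1.6]
opening: 0.0513
finger_force: 25.0
```

>>> play_rows(
  series=[
    {"linear": [0,0,0.03],"dr": [0,0,0],"claw": 0.4},
    {"linear": [0,0,0],"dr": [0,0,0],"claw": 0.4},
  ],
)

```text
time_s: 52.35
eef_pos: [0.5727, 0.1115, 0.01]
tool_rot: [2.319, 2.119, 0.001]
contact_force: [-3.3, 0.6, 8.3]
opening: 0.0512
finger_force: 25.0
```

>>> play_rows(
  series=[
    {"linear": [0,0,0],"dr": [0,0,0],"claw": 0.6},
    {"linear": [0,0,0],"dr": [0,0,0],"claw": 0.7},
    {"linear": [0,0,0],"dr": [0,0,0],"claw": 0.7},
    {"linear": [0,0,-0.5],"dr": [0,0,0],"claw": 0.7},
    {"linear": [0,0,-1],"dr": [0,0,0],"claw": 0.7},
    {"linear": [0,0,-1],"dr": [0,0,0],"claw": 0.8},
    {"linear": [0,0,-1],"dr": [0,0,0.5],"claw": 0.8},
    {"linear": [0,0,0],"dr": [0,0,1],"claw": 0.8},
  ],
)

```text
time_s: 53.35
eef_pos: [0.5734, 0.1116, 0.0814]
tool_rot: [2.502, 1.897, 0.004]
contact_force: [0.3, -0.0, 0.3]
opening: 0.0762
finger_force: 0.0
```

>>> play_rows(
  series=[
    {"linear": [0,0,0],"dr": [0,0,1],"claw": 0.8},
    {"linear": [0,0,0],"dr": [0,0,1],"claw": 0.8},
    {"linear": [0,0,0],"dr": [0,0,1],"claw": 0.8},
    {"linear": [0,0,0],"dr": [0,0,1],"claw": 0.8},
    {"linear": [0,0,0],"dr": [0,0,1],"claw": 0.8},
    {"linear": [0,0,0],"dr": [0,0,1],"claw": 0.8},
    {"linear": [0,0,0],"dr": [0,0,1],"claw": 0.8},
    {"linear": [0,0,0],"dr": [0,0,1],"claw": 0.8},
  ],
)

```text
time_s: 54.35
eef_pos: [0.5727, 0.1115, 0.0799]
tool_rot: [3.097, 0.526, 0.001]
contact_force: [-1.1, 0.4, 1.3]
opening: 0.0762
finger_force: 0.0
```

>>> play_rows(
  series=[
    {"linear": [0,0,0],"dr": [0,0,1],"claw": 0.8},
    {"linear": [0,0,0],"dr": [0,0,1],"claw": 0.8},
    {"linear": [0,0,0],"dr": [0,0,1],"claw": 0.8},
    {"linear": [0,0,0],"dr": [0,0,0.58],"claw": 0.8},
    {"linear": [-0.1,0.31,0],"dr": [0,0,0],"claw": 0.8},
    {"linear": [-0.24,1,0],"dr": [0,0,0],"claw": 0.8},
    {"linear": [-0.24,1,0],"dr": [0,0,0],"claw": 0.8},
    {"linear": [-0.24,1,0],"dr": [0,0,0],"claw": 0.8},
  ],
)

```text
time_s: 55.35
eef_pos: [0.5497, 0.0453, 0.0793]
tool_rot: [3.138, -0.14, -0.0]
contact_force: [-0.2, 0.9, -0.4]
opening: 0.0762
finger_force: 0.0
```

>>> play_rows(
  series=[
    {"linear": [-0.24,1,0],"dr": [0,0,0],"claw": 0.8},
    {"linear": [-0.24,1,0],"dr": [0,0,0],"claw": 0.8},
    {"linear": [-0.24,1,0],"dr": [0,0,0],"claw": 0.8},
    {"linear": [-0.24,1,0],"dr": [0,0,0],"claw": 0.8},
    {"linear": [-0.24,1,0],"dr": [0,0,0],"claw": 0.8},
    {"linear": [-0.24,1,0],"dr": [0,0,0],"claw": 0.8},
    {"linear": [-0.24,1,0],"dr": [0,0,0],"claw": 0.8},
    {"linear": [-0.24,1,0],"dr": [0,0,0],"claw": 0.8},
  ],
)

```text
time_s: 56.35
eef_pos: [0.4973, -0.1102, 0.0792]
tool_rot: [3.138, -0.14, 0.0]
contact_force: [0.1, -0.4, -0.3]
opening: 0.076
finger_force: 0.0
```

>>> play_rows(
  series=[
    {"linear": [0,0,1],"dr": [0,0,0],"claw": 0.8},
    {"linear": [0,0,0],"dr": [0,0,0],"claw": 0.8},
    {"linear": [0,0,0],"dr": [0,0,0],"claw": 0.8},
    {"linear": [0,0,0],"dr": [0,0,0],"claw": 0.8},
  ],
)

```text
time_s: 56.85
eef_pos: [0.4981, -0.1089, 0.0598]
tool_rot: [3.138, -0.139, 0.001]
contact_force: [0.0, 0.8, -0.3]
opening: 0.0765
finger_force: 0.0
```

Run:
```python
from h import *
to(.4971,-.1088,.0105)
```

```text
pos [ 0.4981 -0.1089  0.0598] yaw -95.08989114203395 tilt [0.0008 0.0003] units [-0.0515 -0.0008  2.4638] open 0.07645230574470518
```

>>> play_rows(
  series=[
    {"linear": [-0.05,0,0.8],"dr": [0,0,0],"claw": 0.8},
    {"linear": [0,0,0.9],"dr": [0,0,0],"claw": 0.8},
    {"linear": [0,0,0.5],"dr": [0,0,0],"claw": 0.8},
    {"linear": [0,0,0.25],"dr": [0,0,0],"claw": 0.8},
    {"linear": [0,0,0],"dr": [0,0,0],"claw": 0.7},
    {"linear": [0,0,0],"dr": [0,0,0],"claw": 0.6},
    {"linear": [0,0,0],"dr": [0,0,0],"claw": 0.5},
    {"linear": [0,0,0],"dr": [0,0,0],"claw": 0.5},
  ],
  newtons=30,
)

```text
time_s: 57.85
eef_pos: [0.4971, -0.1088, 0.0106]
tool_rot: [3.138, -0.14, 0.001]
contact_force: [-0.1, 1.5, 4.4]
opening: 0.0607
finger_force: 30.0
```

Run:
```python
from h import *
to(.5311,.1781,.0095)
```

```text
pos [ 0.4971 -0.1088  0.0106] yaw -95.11328283485749 tilt [0.0007 0.0002] units [  0.4165 -14.4417   0.053 ] open 0.060707250127783795
```

>>> play_rows(
  series=[
    {"linear": [0,0,-0.5],"dr": [0,0,0],"claw": 0.5},
    {"linear": [0,0,-1],"dr": [0,0,0],"claw": 0.5},
    {"linear": [0,0,-1],"dr": [0,0,0],"claw": 0.5},
    {"linear": [0,-0.44,0],"dr": [0,0,0],"claw": 0.5},
    {"linear": [0.03,-1,0],"dr": [0,0,0],"claw": 0.5},
    {"linear": [0.03,-1,0],"dr": [0,0,0],"claw": 0.5},
    {"linear": [0.03,-1,0],"dr": [0,0,0],"claw": 0.5},
    {"linear": [0.03,-1,0],"dr": [0,0,0],"claw": 0.5},
  ],
)

```text
time_s: 58.85
eef_pos: [0.5066, -0.0194, 0.0594]
tool_rot: [-3.138, 0.14, 0.002]
contact_force: [1.0, -0.1, -3.0]
opening: 0.0611
finger_force: 30.0
```

>>> play_rows(
  series=[
    {"linear": [0.03,-1,0],"dr": [0,0,0],"claw": 0.5},
    {"linear": [0.03,-1,0],"dr": [0,0,0],"claw": 0.5},
    {"linear": [0.03,-1,0],"dr": [0,0,0],"claw": 0.5},
    {"linear": [0.03,-1,0],"dr": [0,0,0],"claw": 0.5},
    {"linear": [0.03,-1,0],"dr": [0,0,0],"claw": 0.5},
    {"linear": [0.03,-1,0],"dr": [0,0,0],"claw": 0.5},
    {"linear": [0.03,-1,0],"dr": [0,0,0],"claw": 0.5},
    {"linear": [0.03,-1,0],"dr": [0,0,0],"claw": 0.5},
  ],
)

```text
time_s: 59.85
eef_pos: [0.526, 0.1396, 0.0598]
tool_rot: [3.138, -0.14, -0.001]
contact_force: [-1.1, 0.3, -2.9]
opening: 0.0608
finger_force: 30.0
```

>>> play_rows(
  series=[
    {"linear": [0.03,-1,0],"dr": [0,0,0],"claw": 0.5},
    {"linear": [0.03,-1,0],"dr": [0,0,0],"claw": 0.5},
    {"linear": [0,0,0.8],"dr": [0,0,0],"claw": 0.5},
    {"linear": [0,0,0.4],"dr": [0,0,0],"claw": 0.5},
    {"linear": [0,0,0],"dr": [0,0,0],"claw": 0.5},
    {"linear": [0,0,0],"dr": [0,0,0],"claw": 0.5},
    {"linear": [0,0,0],"dr": [0,0,0],"claw": 0.5},
  ],
)

```text
time_s: 60.72
eef_pos: [0.5312, 0.1778, 0.0365]
tool_rot: [-3.138, 0.141, -0.001]
contact_force: [0.4, 1.2, -3.7]
opening: 0.0607
finger_force: 30.0
```

Run:
```python
from h import *
to(.5311,.1781,.0095)
```

```text
pos [0.5312 0.1778 0.0365] yaw -95.1397706496885 tilt [ 0.0005 -0.    ] units [-0.0052 -0.0134  1.3514] open 0.06068841627984195
```

>>> play_rows(
  series=[
    {"linear": [0,0,0.6],"dr": [0,0,0],"claw": 0.5},
    {"linear": [0,0,0.4],"dr": [0,0,0],"claw": 0.5},
    {"linear": [0,0,0.2],"dr": [0,0,0],"claw": 0.5},
    {"linear": [0,0,0.1],"dr": [0,0,0],"claw": 0.5},
    {"linear": [0,0,0.05],"dr": [0,0,0],"claw": 0.5},
    {"linear": [0,0,0],"dr": [0,0,0],"claw": 0.5},
    {"linear": [0,0,0],"dr": [0,0,0],"claw": 0.5},
  ],
)

```text
time_s: 61.6
eef_pos: [0.5309, 0.1781, 0.0096]
tool_rot: [3.138, -0.14, 0.0]
contact_force: [-2.4, -0.5, 6.0]
opening: 0.0607
finger_force: 30.0
```

>>> play_rows(
  series=[
    {"linear": [0,0,0.03],"dr": [0,0,0],"claw": 0.5},
    {"linear": [0,0,0],"dr": [0,0,0],"claw": 0.5},
  ],
)

```text
time_s: 61.85
eef_pos: [0.5309, 0.1781, 0.0096]
tool_rot: [-3.138, 0.14, -0.001]
contact_force: [-5.2, -1.6, 12.6]
opening: 0.0607
finger_force: 30.0
```

Release, retreat upward and back to the right so the view is clear.

>>> play_rows(
  series=[
    {"linear": [0,0,-0.03],"dr": [0,0,0],"claw": 0.7},
    {"linear": [0,0,0],"dr": [0,0,0],"claw": 0.8},
    {"linear": [0,0,0],"dr": [0,0,0],"claw": 0.8},
    {"linear": [0,0,-0.5],"dr": [0,0,0],"claw": 0.8},
    {"linear": [0,0,-1],"dr": [0,0,0],"claw": 0.8},
    {"linear": [0,0,-1],"dr": [0,0,0],"claw": 0.8},
    {"linear": [0,0,-1],"dr": [0,0,0],"claw": 0.8},
    {"linear": [0,0,-1],"dr": [0,0,0],"claw": 0.8},
  ],
)

```text
time_s: 62.85
eef_pos: [0.531, 0.1781, 0.1005]
tool_rot: [-3.138, 0.14, -0.001]
contact_force: [0.5, 0.3, 0.0]
opening: 0.0761
finger_force: 0.0
```

>>> play_rows(
  series=[
    {"linear": [0,0,-1],"dr": [0,0,0],"claw": 0.8},
    {"linear": [0,0,-1],"dr": [0,0,0],"claw": 0.8},
    {"linear": [-0.4,1,-1],"dr": [0,0,0],"claw": 0.8},
    {"linear": [-0.4,1,0],"dr": [0,0,0],"claw": 0.8},
    {"linear": [-0.4,1,0],"dr": [0,0,0],"claw": 0.8},
    {"linear": [-0.4,1,0],"dr": [0,0,0],"claw": 0.8},
    {"linear": [-0.4,1,0],"dr": [0,0,0],"claw": 0.8},
    {"linear": [-0.4,1,0],"dr": [0,0,0],"claw": 0.8},
  ],
)

```text
time_s: 63.85
eef_pos: [0.4715, 0.0615, 0.1587]
tool_rot: [3.138, -0.141, -0.001]
contact_force: [0.5, -0.1, 0.8]
opening: 0.0759
finger_force: 0.0
```

>>> play_rows(
  series=[
    {"linear": [0,1,0],"dr": [0,0,0],"claw": 0.8},
    {"linear": [0,1,0],"dr": [0,0,0],"claw": 0.8},
    {"linear": [0,1,0],"dr": [0,0,0],"claw": 0.8},
    {"linear": [0,1,0],"dr": [0,0,0],"claw": 0.8},
    {"linear": [0,1,0],"dr": [0,0,0],"claw": 0.8},
    {"linear": [0,1,0],"dr": [0,0,0],"claw": 0.8},
    {"linear": [0,0,0],"dr": [0,0,0],"claw": 0.8},
  ],
)

```text
time_s: 64.72
eef_pos: [0.4611, -0.0579, 0.1588]
tool_rot: [-3.138, 0.144, 0.001]
contact_force: [-0.3, -0.4, 0.2]
opening: 0.0766
finger_force: 0.0
```

Run:
```python
from h import *
o=observe();print(o['time_s'],o['eef_pos'],o['contact_force'])
t=grab_frame("top");s=grab_frame("scene")
t0=cv2.imread("pics/top0.png")
for l,im in(("before",t0),("after",t)):
    w=im.astype(int);w=w[...,0]-w[...,2]
    for c,a,b in blobs((w<4).astype(np.uint8),(228,200,308,262)): print(l,c,a,b)
a=t[180:280,220:400];b=s[150:300,230:430];cv2.imwrite("pics/c7.png",np.vstack([cv2.resize(a,(500,278)),cv2.resize(b,(500,320))]))
```

```text
64.725 [ 0.4611 -0.0579  0.1588] [-0.3217 -0.3854  0.2073]
before [265.7227 237.3158] 494.0 (254, 225, 25, 25)
before [291.4123 220.6523] 325.0 (282, 211, 20, 20)
before [244.4887 217.4511] 133.0 (238, 211, 13, 14)
before [268.7671 211.6707] 249.0 (260, 204, 18, 17)
after [264.9649 237.4474] 485.0 (253, 226, 25, 24)
after [291.3424 220.6242] 330.0 (282, 211, 20, 20)
after [244.3657 217.3806] 134.0 (238, 211, 13, 14)
```

View pics/c7.png

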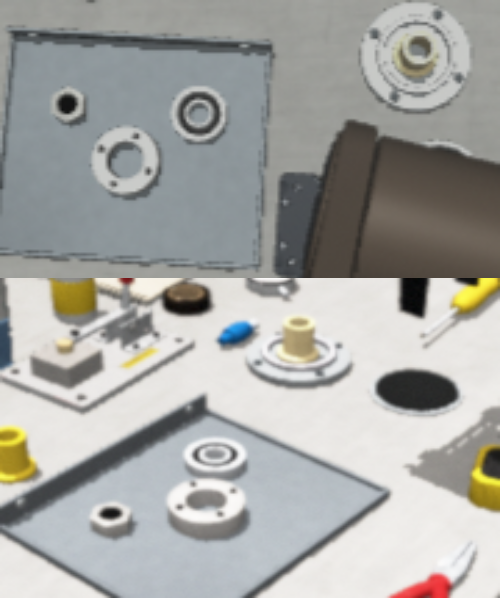

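Bush upright in the collar, nut and bearing back within 0.15 px. The ring reads 0.8 px to the left, so I cross-check it with another mask and the other camera.

Run:
```python
from h import *
t=grab_frame("top");s=grab_frame("scene")
for n,A,B,roi,hole in(("top",cv2.imread("pics/top0.png"),t,(250,222,282,255),(257,230,275,246)),("scene",cv2.imread("pics/scene0.png"),s,(294,243,332,276),(303,246,325,259))):
    for l,im in(("before",A),("after",B)):
        for th in((165,175,182) if n=="top" else (215,225)):
            for c,a,b in blobs((im.min(2)>th).astype(np.uint8),roi,100): print(n,l,th,c,a,b,ray(n,c,.027)[:2])
        for c,a,b in blobs((im.max(2)<(150 if n=="top" else 185)).astype(np.uint8),hole,15): print(n,l,"hole",c,a,b)
```

```text
top before 165 [264.9863 236.9863] 439.0 (254, 226, 23, 23) [0.5304 0.1781]
top before hole [264.9007 236.9787] 141.0 (259, 231, 13, 13)
top after 165 [264.3874 236.9957] 462.0 (253, 225, 24, 25) [0.5304 0.1796]
top after 175 [264.3756 237.0498] 442.0 (253, 226, 24, 23) [0.5303 0.1796]
top after 182 [264.2854 237.0639] 438.0 (253, 226, 24, 23) [0.5302 0.1799]
top after hole [262.9355 236.0161] 124.0 (257, 231, 14, 13)
scene before 215 [306.6552 255.556 ] 232.0 (298, 245, 21, 19) [0.5349 0.1896]
scene before hole [312.6842 253.391 ] 133.0 (305, 249, 16, 10)
scene after 215 [311.9087 253.6448] 504.0 (297, 244, 31, 20) [0.53   0.1788]
scene after 225 [311.9498 253.9163] 478.0 (297, 245, 31, 19) [0.5294 0.1794]
scene after hole [311.7597 253.6047] 129.0 (304, 249, 16, 10)
```

Both views show the ring about 1.6 mm to the left of its starting spot, from the finger centring at first grip. I'll mend it by regripping with the gripper centred 1.6 mm to the right.

Run:
```python
from h import *
to(.5311,.1765,.0096)
```

```text
pos [ 0.4615 -0.0563  0.1591] yaw -95.09663670311255 tilt [-0.0003 -0.    ] units [  2.4328 -11.9026   7.4734] open 0.07569557149777889
```

>>> play_rows(
  series=[
    {"linear": [0.2,-0.99,0],"dr": [0,0,0],"claw": 0.8},
    {"linear": [0.2,-0.99,0],"dr": [0,0,0],"claw": 0.8},
    {"linear": [0.2,-0.99,0],"dr": [0,0,0],"claw": 0.8},
    {"linear": [0.2,-0.99,0],"dr": [0,0,0],"claw": 0.8},
    {"linear": [0.2,-0.99,0],"dr": [0,0,0],"claw": 0.8},
    {"linear": [0.2,-0.99,0],"dr": [0,0,0],"claw": 0.8},
    {"linear": [0.2,-0.99,0],"dr": [0,0,0],"claw": 0.8},
    {"linear": [0.2,-0.99,0],"dr": [0,0,0],"claw": 0.8},
  ],
)

```text
time_s: 65.92
eef_pos: [0.5076, 0.0996, 0.1591]
tool_rot: [3.138, -0.138, -0.0]
contact_force: [0.3, -0.2, -0.2]
opening: 0.076
finger_force: 0.0
```

>>> play_rows(
  series=[
    {"linear": [0.2,-0.99,0],"dr": [0,0,0],"claw": 0.8},
    {"linear": [0.2,-0.99,0],"dr": [0,0,0],"claw": 0.8},
    {"linear": [0.2,-0.99,0],"dr": [0,0,0],"claw": 0.8},
    {"linear": [0.23,-1,0],"dr": [0,0,0],"claw": 0.8},
    {"linear": [0,0,1],"dr": [0,0,0],"claw": 0.8},
    {"linear": [0,0,1],"dr": [0,0,0],"claw": 0.8},
    {"linear": [0,0,1],"dr": [0,0,0],"claw": 0.8},
    {"linear": [0,0,1],"dr": [0,0,0],"claw": 0.8},
  ],
)

```text
time_s: 66.92
eef_pos: [0.5316, 0.1765, 0.0785]
tool_rot: [3.138, -0.14, 0.0]
contact_force: [-0.5, -0.1, 0.3]
opening: 0.0761
finger_force: 0.0
```

>>> play_rows(
  series=[
    {"linear": [0,0,0.5],"dr": [0,0,0],"claw": 0.8},
    {"linear": [0,0,0],"dr": [0,0,0],"claw": 0.8},
    {"linear": [0,0,0],"dr": [0,0,0],"claw": 0.8},
    {"linear": [0,0,0],"dr": [0,0,0],"claw": 0.8},
  ],
)

```text
time_s: 67.42
eef_pos: [0.5317, 0.1759, 0.0699]
tool_rot: [-3.138, 0.14, -0.002]
contact_force: [0.2, -0.0, 0.8]
opening: 0.0761
finger_force: 0.0
```

Run:
```python
from h import *
to(.5311,.1765,.0096)
```

```text
pos [0.5317 0.1759 0.0699] yaw -95.1136273416684 tilt [ 0.0011 -0.0003] units [-0.0349 -0.0248  3.0139] open 0.07614170498153766
```

>>> play_rows(
  series=[
    {"linear": [-0.03,-0.02,0.9],"dr": [0,0,0],"claw": 0.8},
    {"linear": [0,0,1],"dr": [0,0,0],"claw": 0.8},
    {"linear": [0,0,0.7],"dr": [0,0,0],"claw": 0.8},
    {"linear": [0,0,0.38],"dr": [0,0,0],"claw": 0.8},
    {"linear": [0,0,0],"dr": [0,0,0],"claw": 0.75},
    {"linear": [0,0,0],"dr": [0,0,0],"claw": 0.7},
    {"linear": [0,0,0],"dr": [0,0,0],"claw": 0.65},
    {"linear": [0,0,0],"dr": [0,0,0],"claw": 0.6},
  ],
  newtons=10,
)

```text
time_s: 68.42
eef_pos: [0.5311, 0.1766, 0.0101]
tool_rot: [-3.138, 0.14, -0.002]
contact_force: [-0.2, 2.4, 2.4]
opening: 0.0613
finger_force: 10.0
```

>>> play_rows(
  series=[
    {"linear": [0,0,0],"dr": [0,0,0],"claw": 0.6},
    {"linear": [0,0,0],"dr": [0,0,0],"claw": 0.6},
  ],
)

```text
time_s: 68.68
eef_pos: [0.5311, 0.1766, 0.0101]
tool_rot: [-3.138, 0.14, -0.002]
contact_force: [-0.6, 3.8, 5.9]
opening: 0.0614
finger_force: 10.0
```

>>> play_rows(
  series=[
    {"linear": [0,0,0],"dr": [0,0,0],"claw": 0.7},
    {"linear": [0,0,0],"dr": [0,0,0],"claw": 0.8},
    {"linear": [0,0,0],"dr": [0,0,0],"claw": 0.8},
    {"linear": [0,0,-0.5],"dr": [0,0,0],"claw": 0.8},
    {"linear": [0,0,-1],"dr": [0,0,0],"claw": 0.8},
    {"linear": [0,0,-1],"dr": [0,0,0],"claw": 0.8},
    {"linear": [0,0,-1],"dr": [0,0,0],"claw": 0.8},
    {"linear": [0,0,-1],"dr": [0,0,0],"claw": 0.8},
  ],
)

```text
time_s: 69.68
eef_pos: [0.5308, 0.1763, 0.1009]
tool_rot: [3.138, -0.14, 0.001]
contact_force: [-0.0, -0.4, -0.0]
opening: 0.0763
finger_force: 0.0
```

>>> play_rows(
  series=[
    {"linear": [0,0,-1],"dr": [0,0,0],"claw": 0.8},
    {"linear": [0,0,-1],"dr": [0,0,0],"claw": 0.8},
    {"linear": [-0.4,1,-1],"dr": [0,0,0],"claw": 0.8},
    {"linear": [-0.4,1,0],"dr": [0,0,0],"claw": 0.8},
    {"linear": [-0.4,1,0],"dr": [0,0,0],"claw": 0.8},
    {"linear": [-0.4,1,0],"dr": [0,0,0],"claw": 0.8},
    {"linear": [-0.4,1,0],"dr": [0,0,0],"claw": 0.8},
    {"linear": [-0.4,1,0],"dr": [0,0,0],"claw": 0.8},
  ],
)

```text
time_s: 70.68
eef_pos: [0.4714, 0.0597, 0.1591]
tool_rot: [3.138, -0.141, -0.001]
contact_force: [0.0, -1.7, 0.3]
opening: 0.0759
finger_force: 0.0
```

>>> play_rows(
  series=[
    {"linear": [0,1,0],"dr": [0,0,0],"claw": 0.8},
    {"linear": [0,1,0],"dr": [0,0,0],"claw": 0.8},
    {"linear": [0,1,0],"dr": [0,0,0],"claw": 0.8},
    {"linear": [0,1,0],"dr": [0,0,0],"claw": 0.8},
    {"linear": [0,1,0],"dr": [0,0,0],"claw": 0.8},
    {"linear": [0,1,0],"dr": [0,0,0],"claw": 0.8},
    {"linear": [0,0,0],"dr": [0,0,0],"claw": 0.8},
    {"linear": [0,0,0],"dr": [0,0,0],"claw": 0.8},
  ],
)

```text
time_s: 71.68
eef_pos: [0.4613, -0.0584, 0.1594]
tool_rot: [-3.138, 0.141, 0.001]
contact_force: [-0.0, -0.1, 0.8]
opening: 0.0761
finger_force: 0.0
```

Run:
```python
from h import *
t=grab_frame("top");s=grab_frame("scene")
w=t.astype(int);w=w[...,0]-w[...,2]
for c,a,b in blobs((w<4).astype(np.uint8),(228,200,308,262)): print(c,a,b)
for c,a,b in blobs((s.max(2)<185).astype(np.uint8),(303,246,325,259),15): print("scene hole",c,a)
cv2.imwrite("pics/c8.png",cv2.resize(s[150:300,230:430],(600,450)))
```

```text
[265.6871 237.4785] 489.0 (254, 226, 25, 24)
[291.2722 220.6177] 327.0 (282, 211, 20, 20)
[244.3969 217.2977] 131.0 (238, 211, 13, 13)
scene hole [312.4419 253.3953] 129.0
```

View pics/c8.png

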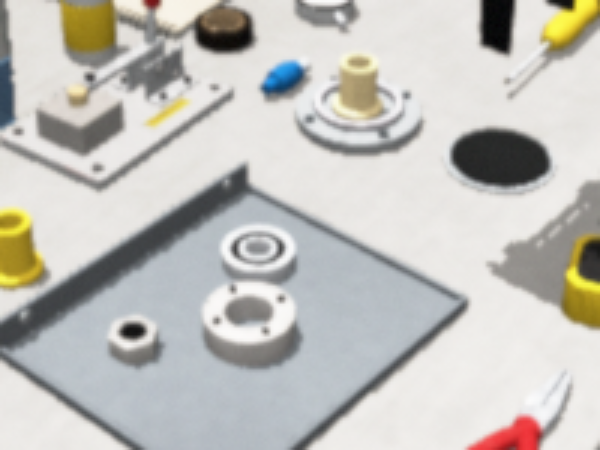

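All three are back within 0.2 px of the start, the bush stands upright inside the collar at crop (358,88), and the pad is empty. Handing in.

```bash
python3 -c "
from cell import sign_off
print(sign_off())"
```

```text
the job is handed in; nothing more can be done
None
```

Job handed in at about 72 s: the bush stands upright in the nest collar, and the ring, bearing and nut lie flat back on their starting spots (within about 0.5 mm in the top view); I nudged the ring about 1.6 mm afterwards to get it there.

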